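# Load the lockable label-roll stand

### The arm

A 6-joint arm with a two-finger parallel gripper is mounted at the origin on the work surface; the furniture and walls round the work are solid. World frame = base frame: x ahead of the robot, y to its left, z up, the work surface at z = 0. Lengths are in mm, angles in rad, forces in N, time in s.
With the tool pointing down it reaches from about 275 to 1000 mm from the base axis. Payload 8.4 kg.
Tool frame: the origin (TCP) lies at the very end of the fingers, on their centre line; the grasp point (between the pads) lies behind it (r.grip_point_offset is the x of the grasp point in the tool frame, in mm); x points along the fingers, z is the direction in which the jaws open and shut, and the axes are right-handed (so a half turn about x gives the same grasp; the last joint's range is limited). The gripper opens to 85 mm and grips with 20 to 120 N. Pads are 22 mm wide; open, the fingers measure 114 mm over their backs; the gripper's body (76 mm by 85 mm) begins 54 mm behind the grasp point. The pads swing forward as they close: fully open they stand 13 mm farther back than shut.
Start: joints at [1.252, 0.353, 1.633, -0, 1.155, -0.002], TCP at [194.703, 593.901, 195.581] pointing down, gripper open.
Joint ranges: [-2.63, 2.63], [-0.92, 2.1], [0.06, 2.66], [-1.3, 4.44], [0, 2.69], [-3.02, 3.02]. Speed limits (rad/s): [2.22, 2.22, 2.79, 3.14, 3.14, 3.14].

### API

Orientations are given as [roll, pitch, yaw] about the fixed x, y, z axes, in that order (R = Rz(yaw) Ry(pitch) Rx(roll)).
In Python, from rig import r, vision, order gives the robot as it stands. The module is installed in compiled form; this text tells all that it offers.
- The arm moves only by the tool step_arm, never from a script. Its argument "rows" is a list of rows, each a list of 7 numbers: the shift along the world's x, y, z in mm, then the turn, a rotation vector about the world's x, y, z in rad, then the finger opening in mm, from 0 to 85.4. A call has exactly 8 rows; each row is the pose to reach, as a shift and turn from the pose measured when the call began; what a row does not reach only later rows make up. A row lasts 1/8 s, in which the tool goes at most 62.5 mm and 10.7 degrees, less where a joint would pass 70% of its speed; a pose out of reach is approached as far as the arm can. A call with a gripper value outside its range is refused whole. The fingers move at their own pace and stop on an object; "force" is the grip in N (left out, the last holds). Time passes only in rows, so rows that repeat a pose let the fingers close, or fill a call up. It gives the time, the measured TCP pose, the force and the opening at its end, in the units of the state.
- r.sense(): the state, without advancing time (a new reading comes with each control period).
- vision.grab_frame(name): name is "side" or "top"; returns (picture, depth): 480x640x3 uint8, red, green, blue; 480x640 float32, mm along the optical axis (not along the pixel's ray), 0 where there is no reading.
- vision.camera_info(name): a dict with "K" (3x3 intrinsics, pixels), "origin" and "attitude" of the camera in the world. Camera axes: x right, y down, z forward; pixel columns grow to the right and rows downward; lengths in mm; the calibration is good to about 2 mm. A picture is of the moment at which its call begins. camera_info takes no time and is no camera call.
- order.sign_off(): hands the job in, once; it reports no verdict.
The state is a dict: "clock": time; "qpos": joint angles; "qvel": joint speeds; "joint_efforts": joint torques, N m; "eef_pos": TCP position; "tcp_rot": TCP orientation; "contact_force": force on the tool from outside, world axes, zero at the start; "wrist_torque": the same for the moment, N m; "opening": opening from 0.0 (shut) to 1.0 (fully open).
Only numpy, scipy, OpenCV 4.12 (cv2) and the standard library are available. Lean on these libraries where they do the work, as an engineer would, in place of code of your own. Each camera call takes 0.05 s, during which the arm holds its last target.

### The job

Take the key from its wooden rest, push it fully into the lock of the label-roll stand, turn it clockwise to its stop and slide the keeper bar fully open. Then put every label roll that lies on the bench on the post, the widest first and the narrowest last, each pushed fully home on the one below. Slide the bar fully shut over the post, turn the key back to lock it, and stand the key in its rest again; leave the cup, the tape measure and the cards where they are.

Things in the scene. Friction and masses are not known exactly. Their poses are not given: they have to be found in the camera images.
- stand: lockable label-roll stand, grey steel, fixed, 295 mm long. Origin: on the bench under the bar's line; its y axis runs along the keeper bar from the post end to the other end, z up. The post is at local (0, -105) mm. The lock case, 84 mm high, covers local x -30 to 105, y -45 to 125 mm. Two guides along the bar reach local x +-21 mm and 100 mm height
- post_seat (a point): centre of the top of the round seat (44 mm diameter, 16 mm above the bench) on which the lowest roll rests, on the axis of the upright steel post. The post is 26 mm in diameter, rises 62 mm above this point and tapers to 16 mm over its last 8 mm. Its point axes are those of the stand
- keyhole (a point): centre of the keyhole, at the upper face of the steel plate on the lock case (85 mm above the bench), 65 mm beside the bar: a slot 23 (point x) by 8.5 mm (point y) through the 10 mm plate; stand's axes; the turning plug lies below, its slot (7.5 mm wide) in line when locked. The key goes 32 mm down till its shoulder meets the plate; turns only within 4 mm of fully home, and comes out only when turned back
- lock_plug (a joint): angle of the lock plug, rad: 0 locked, grows as the key is turned clockwise seen from above, stop at 1.35; friction about 0.05 N m, stays where it is left; the key has about 0.1 rad of play in it. It draws the hidden bolt down out of the bar; the bar is free above about 0.7. The bolt can rise again only with the bar fully shut
- keeper_bar (a joint): slide of the keeper bar, m: 0 shut (the bar lies across above the post, 84 to 97 mm above the bench), grows towards the stand's +y, stop at 0.100 (open, bar end 82 mm from the post axis). Friction about 2 N; stays where it is left
- bar_knob (a point): middle of the grip of the black round knob on the keeper bar, 24 mm diameter; the knob's top is 14 mm above this point and the bar's top face 20 mm below it. Moves with the bar; shut, it stands 95 mm from the post axis. Its axes are those of the stand
- key: cabinet key, 82 mm long, upright: a flat black bow 36 (x) by 12 (y) by 44 mm (z 38 to 82) to hold it by, a shoulder disc of 28 mm diameter at z 32 to 38, a 5.5 mm round neck, and at the bottom a steel bit 20 (x) by 5.5 (y) mm from z 0 to 18, tapered to 15 by 3 mm in its last 5 mm. Origin: the tip of the bit, z up to the bow. Half a turn makes no difference. About 80 g
- key_block: wooden key rest fixed to the bench, 90 x 70 mm foot, 46 mm high, with a slot 28 (x) by 13 (y) mm in its top, 36 mm deep. Origin: centre of the underside, z up. The key stands in it with its shoulder on the top (key origin 14 mm above the rest's origin), its bit along the slot
- roll_wide: widest label roll lying flat: white paper round a brown board core, outside diameter 68 mm, 20 mm high, bore 30 mm right through, 30 to 70 g. Origin: centre of the underside, z along the bore. May be absent (two or three of the three rolls are there)
- roll_mid: middle label roll lying flat: white paper round a brown board core, outside diameter 58 mm, 20 mm high, bore 30 mm right through, 30 to 70 g. Origin: centre of the underside, z along the bore. May be absent (two or three of the three rolls are there)
- roll_narrow: narrowest label roll lying flat: white paper round a brown board core, outside diameter 48 mm, 20 mm high, bore 30 mm right through, 30 to 70 g. Origin: centre of the underside, z along the bore. May be absent (two or three of the three rolls are there)
- cup_green: speckled tumbler, 80 mm diameter, 103 mm high, a bystander. Origin: centre of the underside
- tape_measure: pocket tape measure, 68 x 71 x 35 mm, a bystander. Origin: near the centre of the underside
- card_stack: stack of cards, 57 x 91 x 19 mm, a bystander. Origin: centre of the underside
Things that resemble listed ones, but are neither listed nor needed, are in the scene too. Several things have the shape of the key; the one meant has the colours described above. What is shaped like the roll_narrow but green is not meant.

How it is judged:
By the outcome, as a careful person would: the job done as asked, in the order asked, and still so for the second after the job is handed in, with the robot touching nothing.
Of roll_wide, roll_mid, roll_narrow only 2 to 3 are there at a start; the rules pass over those that are not, and their reading is None.
At some moment in a run one of roll_wide, roll_mid, roll_narrow may be knocked a few centimetres aside while the robot is not near it.
It also fails if it takes over 208 s, if anything falls off the work surface, if the arm or the gripper's body presses on something with over 40 N, if the wrist force passes 120 N, or if a joint passes its speed limit or range.

## Working session

There is one attempt and no reset: what is moved stays moved. The work goes in short steps, Python scripts to look and compute and a tool call to move; the robot and the scene stay as the last step left them, time stands still between calls to the robot, and variables do not carry over. Pictures are saved under pics/ and viewed, and the job is handed in when it is done.

Besides the shell and the picture viewer there is one more tool, called after "Emit:" in YAML: its name, and indented under it one key for each argument. step_arm: Moves the arm, as the interface text tells. Its arguments: {"type":"object","properties":{"rows":{"type":"array"},"force":{"type":"number"}},"required":["rows"]}

```bash
mkdir -p pics; cat > h.py <<'E'
import numpy as np, cv2
from rig import r, vision, order
def grab(n,tag):
    p,d=vision.grab_frame(n); cv2.imwrite(f'pics/{tag}.png',p[:,:,::-1]); np.savez(f'pics/{tag}.npz',p=p,d=d); return p,d
def load(tag):
    z=np.load(f'pics/{tag}.npz'); return z['p'],z['d']
def cam(n):
    c=vision.camera_info(n); K=np.array(c['K']); o=np.array(c['origin']); A=np.array(c['attitude'])
    return K,o,A
E
python3 - <<'E'
from h import *
print(r.sense(), r.grip_point_offset)
for n in('side','top'):
    print(n, vision.camera_info(n)); grab(n,n+'0')
E
```

```text
{'clock': 0.0, 'qpos': array([ 1.25161027e+00,  3.53627715e-01,  1.63411962e+00,  1.77838636e-05,
        1.15519524e+00, -2.38186302e-03]), 'qvel': array([-0.0015753 , -0.00050036, -0.0008393 , -0.00016682,  0.00087025,
       -0.00129861]), 'joint_efforts': array([ 1.79626106e-03, -6.05240250e+01, -3.42074239e+01,  2.04429284e-05,
        9.23693151e-03,  6.07884942e-08]), 'eef_pos': array([194.52958659, 593.41597719, 194.88068022]), 'tcp_rot': array([ 3.12716604,  1.5694463 , -1.90203433]), 'contact_force': array([-0.41985017,  0.7459584 , -0.01421084]), 'wrist_torque': array([0.05138723, 0.0065406 , 0.01244032]), 'opening': 0.997070923002783} -18.700000000000003
side {'K': array([[489.62711727,   0.        , 324.35077598],
       [  0.        , 489.62711727, 245.20760078],
       [  0.        ,   0.        ,   1.        ]]), 'origin': array([ -65.45154236, -730.56314793,  894.89437964]), 'attitude': array([-2.25234564, -0.01513463, -0.57011143])}
top {'K': array([[485.09806923,   0.        , 319.22880549],
       [  0.        , 485.09806923, 241.68348721],
       [  0.        ,   0.        ,   1.        ]]), 'origin': array([ 385.09408911,  106.41660552, 1143.50205354]), 'attitude': array([-3.07770038,  0.00392172, -1.59864536])}
```

View pics/top0.png

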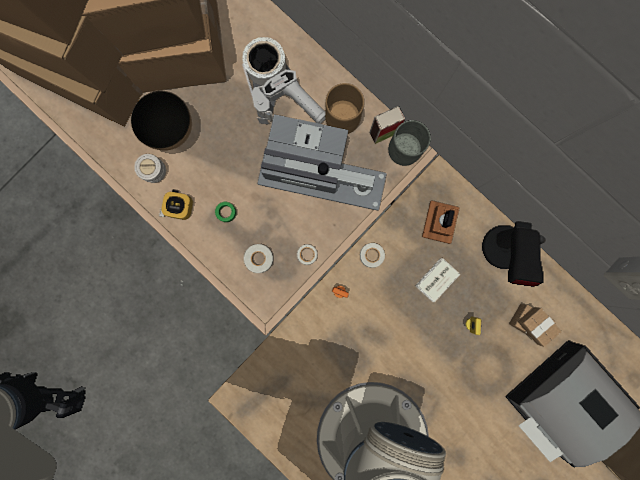

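View pics/side0.png

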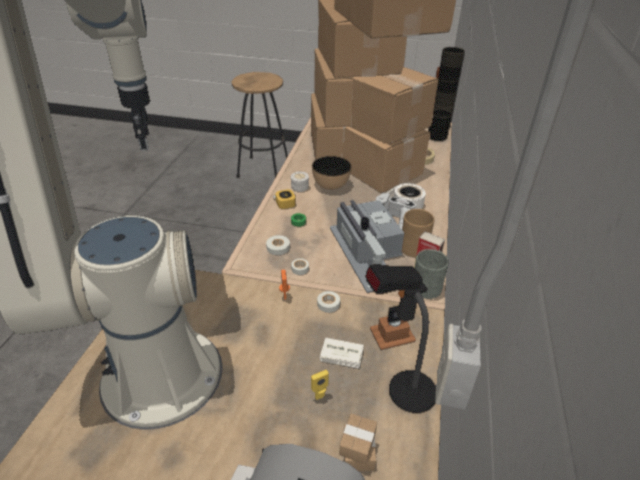

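```bash
cat >> h.py <<'E'
from scipy.spatial.transform import Rotation as Ro
def camR(n):
    K,o,A=cam(n); return K,o,Ro.from_euler('xyz',A).as_matrix()
def onplane(n,u,v,z):
    K,o,R=camR(n); d=R@np.linalg.solve(K,[u,v,1.]); return o+d*(z-o[2])/d[2]
def proj(n,P):
    K,o,R=camR(n); c=R.T@(np.array(P,float)-o); q=K@c; return q[:2]/q[2]
def cloud(n,d):
    K,o,R=camR(n); v,u=np.mgrid[:480,:640]
    c=np.stack([(u-K[0,2])/K[0,0]*d,(v-K[1,2])/K[1,1]*d,d],-1); return c@R.T+o
E
python3 - <<'E'
from h import *
p,d=load('top0'); X=cloud('top',d)
for uv in [(258,245),(308,245),(372,245),(447,215),(323,168),(306,140),(375,190),(360,186),(440,280),(510,250),(340,180),(300,300),(450,300),(440,235),(425,225)]:
    print(uv,X[uv[1],uv[0]].round(1))
c=cv2.resize(p[110:300,230:480,::-1],None,fx=3.2,fy=3.2,interpolation=cv2.INTER_CUBIC);cv2.imwrite('pics/tz.png',c[:600,:800])
s,ds=load('side0');Y=cloud('side',ds)
c=cv2.resize(s[180:365,260:460,::-1],None,fx=3.2,fy=3.2,interpolation=cv2.INTER_CUBIC);cv2.imwrite('pics/sz.png',c)
for uv in [(364,222),(378,270),(341,335),(331,296)]: print(uv,Y[uv[1],uv[0]].round(1))
E
```

```text
(258, 245) [453.4 251.2  18.8]
(308, 245) [450.3 135.2  16.3]
(372, 245) [446.  -13.4  18.7]
(447, 215) [ 503.9 -173.6   82.4]
(323, 168) [605.2  96.3 132.7]
(306, 140) [685.7 132.2  62.7]
(375, 190) [576.2 -26.1   8.6]
(360, 186) [576.2  14.1  68.3]
(440, 280) [ 360.6 -168.    16.7]
(510, 250) [ 425.2 -330.4   24.3]
(340, 180) [586.2  59.5  93.2]
(300, 300) [ 276.6  195.6 -843.4]
(450, 300) [ 312.9 -193.6   -0.5]
(440, 235) [ 465.8 -175.4    5.3]
(425, 225) [ 490.2 -140.8    6.9]
(364, 222) [600.4  90.9 123.6]
(378, 270) [ 368.7 -244.9  318.3]
(341, 335) [ 394.9 -111.1   -4.1]
(331, 296) [434.8  -6.1  16.3]
```

View pics/tz.png

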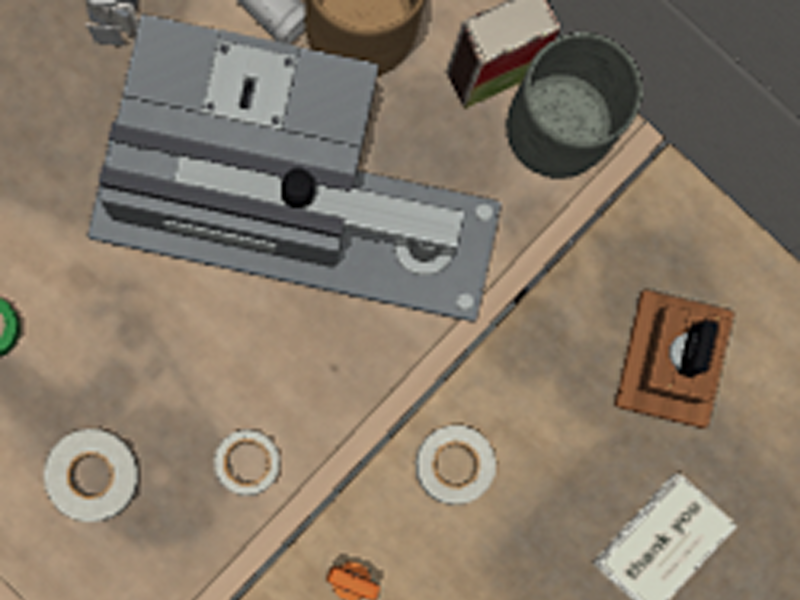

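View pics/sz.png

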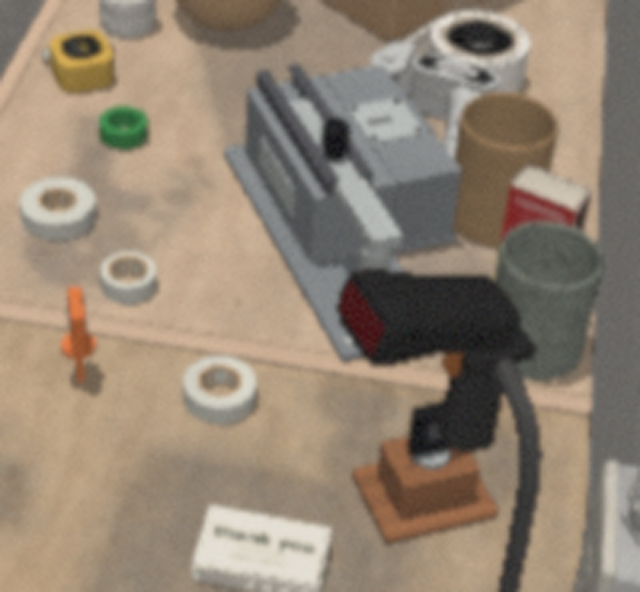

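```bash
python3 - <<'E'
from h import *
p,d=load('top0'); X=cloud('top',d)
hsv=cv2.cvtColor(p,cv2.COLOR_RGB2HSV)
def comp(mask,seed=None,box=None):
    m=mask.astype(np.uint8)
    if box: 
        b=np.zeros_like(m); x0,y0,x1,y1=box; b[y0:y1,x0:x1]=1; m&=b
    n,l,st,c=cv2.connectedComponentsWithStats(m); i=1+np.argmax(st[1:,4]); return (l==i)
def rect(m,z,n='top'):
    v,u=np.nonzero(m); P=np.array([onplane(n,a,b,z)[:2] for a,b in zip(u,v)],np.float32); return cv2.minAreaRect(P),P.mean(0)
S,V=hsv[...,1],hsv[...,2]
# rolls
for nm,b in dict(wide=(238,238,280,278),narrow=(292,240,324,268),mid=(355,238,390,272)).items():
    m=comp((V>150)&(S<45)&(X[...,2]>9),box=b)
    f=np.zeros_like(m,np.uint8); cs,_=cv2.findContours(m.astype(np.uint8),cv2.RETR_EXTERNAL,cv2.CHAIN_APPROX_NONE)
    c=max(cs,key=cv2.contourArea)[:,0]; Q=np.array([onplane('top',a,b_,20)[:2] for a,b_ in c],np.float32)
    (cx,cy),rr=cv2.minEnclosingCircle(Q); e=cv2.fitEllipse(Q); print(nm,(cx,cy),2*rr,e,X[m][:,2].mean())
# plate on lock case
m=comp((V>185)&(S<40),box=(290,118,330,152)); R,mu=rect(m,85); print('plate',R,mu,X[m][:,2].mean())
m=comp((V<90),box=(298,128,316,146)); print('slot',rect(m,85),m.sum())
# bar
m=comp((V>180)&(S<40),box=(280,155,380,190)); print('bar',rect(m,97),X[m][:,2].mean(),m.sum())
# knob
m=comp((V<60),box=(310,155,335,180)); v,u=np.nonzero(m); k=m&(X[...,2]>126); print('knob',rect(k,131),k.sum(), X[k][:,2].mean())
# key bow
m=comp((V<60),box=(425,195,470,240)); k=m&(X[...,2]>88); print('bow',rect(m,96),m.sum(),k.sum(),rect(k,96) if k.sum() else 0,X[m][:,2].max())
# all in region high points
B=(X[...,2]>100)&(np.arange(640)[None]>400)
# lamp extents
L=X[190:300,480:560]; L=L[(L[...,2]>40)]; print('lamp',L.min(0),L.max(0)); 
H=X[...,2]; 
Y=cloud('side',load('side0')[1]); L=Y[255:330,360:430]; L=L[(L[...,2]>200)]; print('lamp side',np.percentile(L,[2,98],axis=0))
E
```

```text
wide (423.2296142578125, 252.17852783203125) 66.60594940185547 ((423.12701416015625, 252.54368591308594), (63.96913146972656, 64.53665161132812), 113.75230407714844) 23.817263188233156
narrow (429.1612243652344, 138.66122436523438) 46.72075271606445 ((429.2006530761719, 138.74781799316406), (43.946372985839844, 44.27790069580078), 11.55788803100586) 27.872653677643246
mid (423.46612548828125, -12.78268051147461) 56.965965270996094 ((423.35247802734375, -13.194737434387207), (53.94020462036133, 54.78644561767578), 102.45001983642578) 18.699591383500078Traceback (most recent call last):
  File "<stdin>", line 19, in <module>
  File "<stdin>", line 8, in comp
    return _wrapfunc(a, 'argmax', axis=axis, out=out, **kwds)
    return bound(*args, **kwds)
ValueError: attempt to get argmax of an empty sequence
```

```bash
cat >> h.py <<'E'
def comp(mask,box=None):
    m=mask.astype(np.uint8)
    if box:
        b=np.zeros_like(m); x0,y0,x1,y1=box; b[y0:y1,x0:x1]=1; m=m&b
    n,l,st,c=cv2.connectedComponentsWithStats(m)
    return (l==1+np.argmax(st[1:,4])) if n>1 else m>0
def rect(m,z,n='top'):
    v,u=np.nonzero(m); P=np.array([onplane(n,a,b,z)[:2] for a,b in zip(u,v)],np.float32); 
    return (cv2.minAreaRect(P),P.mean(0)) if len(P)>2 else None
E
python3 - <<'E'
from h import *
p,d=load('top0'); X=cloud('top',d)
hsv=cv2.cvtColor(p,cv2.COLOR_RGB2HSV);S,V=hsv[...,1],hsv[...,2]
print(p[135,300],p[140,306],p[180,340],p[180,370],p[130,285],p[160,300])
m=comp((V>160)&(S<40),box=(288,118,332,154)); print('plate',rect(m,85),X[m][:,2].mean(),m.sum())
m=comp((V<90),box=(298,128,316,146)); print('slot',rect(m,85),m.sum())
m=comp((V>165)&(S<40),box=(280,155,380,192)); print('bar',rect(m,97),X[m][:,2].mean(),m.sum())
m=comp((V<60),box=(310,155,335,180)); k=m&(X[...,2]>126); print('knob',rect(k,131),k.sum(), X[k][:,2].mean())
m=comp((V<60),box=(425,195,470,240)); k=m&(X[...,2]>88); print('bow',rect(m,96),m.sum(),k.sum(),rect(k,96),X[m][:,2].max())
L=X[190:300,480:560]; L=L[(L[...,2]>40)]; print('lamp',np.percentile(L,[2,98],axis=0))
Y=cloud('side',load('side0')[1]); L=Y[255:330,360:430]; L=L[(L[...,2]>200)]; print('lamp side',np.percentile(L,[2,98],axis=0))
q=p[195:245,415:475,::-1]; cv2.imwrite('pics/kz.png',cv2.resize(q,None,fx=12,fy=12,interpolation=cv2.INTER_NEAREST))
q=p[120:200,255:395,::-1]; cv2.imwrite('pics/lz.png',cv2.resize(q,None,fx=5.6,fy=5.6,interpolation=cv2.INTER_NEAREST))
E
```

```text
[164 168 165] [17 16 18] [ 98 101  99] [159 164 161] [116 120 122] [69 68 73]
plate (((688.4796752929688, 127.79678344726562), (54.083431243896484, 50.511112213134766), 75.77735137939453), array([689.0479 , 127.90515], dtype=float32)) 84.1014580143815 444
slot (((682.5088500976562, 130.31509399414062), (6.465545177459717, 20.72893524169922), 74.65303039550781), array([682.392  , 130.17232], dtype=float32)) 29
bar (((592.978515625, 36.936798095703125), (101.49504089355469, 23.232572555541992), 76.115966796875), array([590.91406 ,  30.593512], dtype=float32)) 109.604739662818 315
knob (((606.6832275390625, 96.24971771240234), (21.12468719482422, 19.2360897064209), 88.35285949707031), array([607.1767  ,  96.311516], dtype=float32)) 82 142.22179139950163
bow (((494.7879943847656, -171.61154174804688), (18.730974197387695, 40.18364715576172), 75.05894470214844), array([ 494.7508 , -171.51555], dtype=float32)) 148 85 (((496.7069091796875, -175.59451293945312), (11.858146667480469, 34.36122131347656), 76.20006561279297), array([ 496.5376 , -175.74324], dtype=float32)) 100.28357068435798
lamp [[ 359.41253985 -408.07585789   48.12230767]
 [ 547.17049537 -221.37051858  319.01977486]]
lamp side [[ 351.41553194 -322.98346941  204.70524657]
 [ 455.02470194 -229.23756531  319.54402005]]
```

View pics/kz.png

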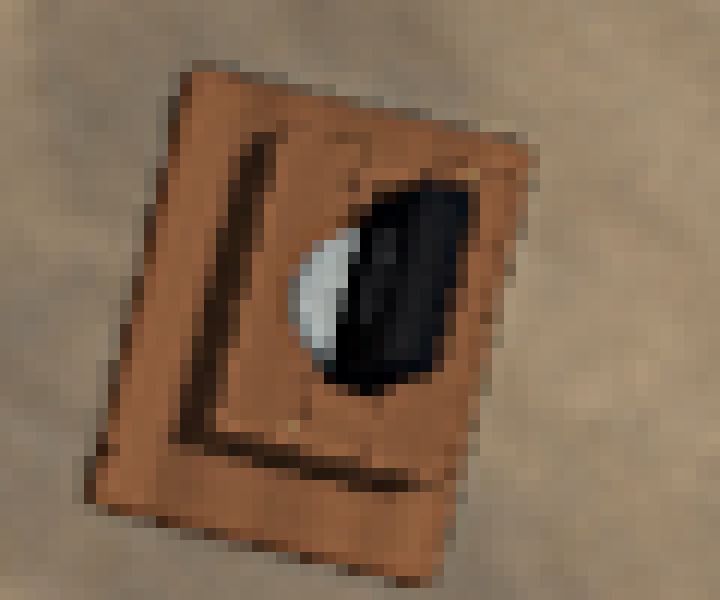

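View pics/lz.png

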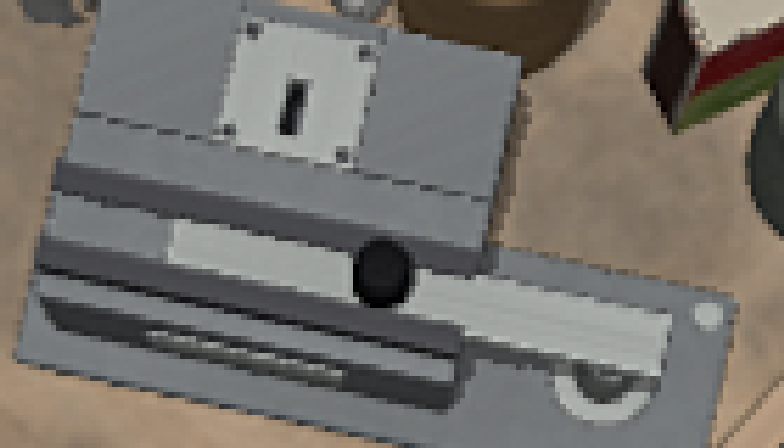

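```bash
python3 - <<'E'
from h import *
s=r.sense(); R=Ro.from_euler('xyz',s['tcp_rot']).as_matrix(); print(R.round(3)); print(s['eef_pos'])
print('jaw yaw',np.degrees(np.arctan2(R[1,2],R[0,2])))
p,d=load('top0'); X=cloud('top',d)
for z in(0,8): print([onplane('top',415+a/12-.5,195+b/12-.5,z).round(1)[:2] for a,b in [(190,65),(535,150),(430,585),(90,505),(311.2,326.2)]])
print('foot z',X[230:236,424:430,2].mean(), X[237:240,440:446,2].mean())
# side view: check projections of hypotheses
S,_=load('side0'); im=S[:,:,::-1].copy()
def dot(P,c): 
    u,v=proj('side',P); cv2.circle(im,(int(round(u*1)),int(round(v))),1,c,-1)
im=cv2.resize(im[180:380,260:480],None,fx=3,fy=3)
def dot(P,c):
    u,v=proj('side',P); cv2.circle(im,(int((u-260+.5)*3),int((v-180+.5)*3)),2,c,-1)
ax=np.array([.970,-.2436]);ay=np.array([.2436,.970])
k=np.array([496.7,-175.0])
for sx in(-18,18):
  for sy in(-6,6): dot([*(k+sx*ax+sy*ay),96],(0,255,255)); dot([*(k+sx*ax+sy*ay),52],(0,255,255))
h=np.array([682.5,130.3])
for sx in(-11.5,11.5):
  for sy in(-4.2,4.2): dot([*(h+sx*ax+sy*ay),85],(0,0,255))
kn=np.array([606.8,96.3]); po=kn-95*ay
for t in np.linspace(0,6.28,16): 
    dot([*(kn+12*np.array([np.cos(t),np.sin(t)])),131],(0,255,0)); dot([*(po+22*np.array([np.cos(t),np.sin(t)])),16],(255,0,255))
for c,D in (((423.2,252.4),68),((429.2,138.7),48),((423.4,-13),58)):
  for t in np.linspace(0,6.28,16): dot([c[0]+D/2*np.cos(t),c[1]+D/2*np.sin(t),20],(255,0,0))
cv2.imwrite('pics/chk.png',im)
E
```

```text
[[-0.    -0.95   0.311]
 [-0.001  0.311  0.95 ]
 [-1.    -0.    -0.001]]
[194.55348027 593.45645572 194.92733262]
jaw yaw 71.85037216870995
[array([ 550.2, -157.5]), array([ 531.4, -224.8]), array([ 446. , -200.2]), array([ 463.6, -134.1]), array([ 497.7, -179.1])]
[array([ 549.1, -155.6]), array([ 530.4, -222.5]), array([ 445.5, -198.1]), array([ 463. , -132.4]), array([ 496.9, -177.1])]
foot z 9.758713926106168 8.677162032924848
```

View pics/chk.png

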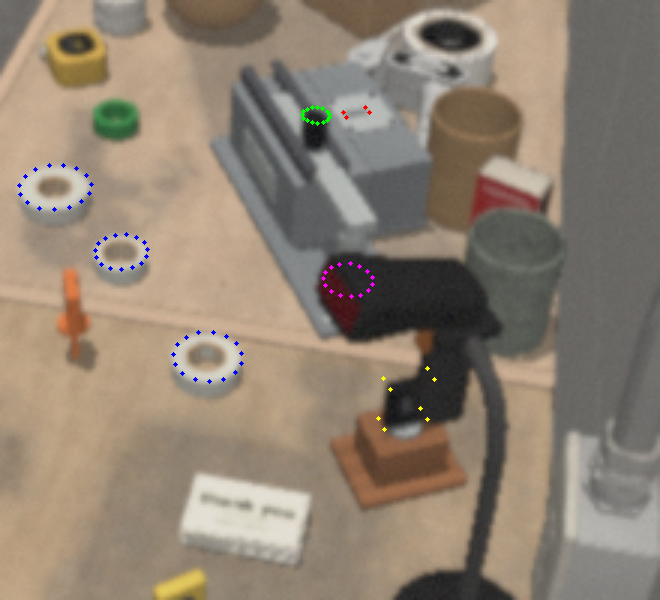

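```bash
python3 - <<'E'
from h import *
for n in('top','side'):
    X=cloud(n,load(n+'0')[1]).reshape(-1,3)
    m=(X[:,0]>300)&(X[:,0]<620)&(X[:,1]<-190)&(X[:,1]>-420)&(X[:,2]>100)&(X[:,2]<450)
    Q=X[m]; print(n,len(Q))
    dist=Q[:,0]*-.334+(-Q[:,1])*.943
    for z0 in range(100,340,40):
        w=(Q[:,2]>z0)&(Q[:,2]<=z0+40)
        if w.sum(): print(z0,w.sum(),'perp',np.percentile(dist[w],[1,5,50]).round(0),'x',np.percentile(Q[w,0],[2,98]).round(),'y',np.percentile(Q[w,1],[2,98]).round())
E
```

```text
top 15426
100 935 perp [ 13.  22. 132.] x [433. 616.] y [-417. -234.]
140 1089 perp [ 13.  23. 134.] x [434. 616.] y [-416. -235.]
180 1300 perp [ 13.  24. 115.] x [428. 615.] y [-417. -235.]
220 1588 perp [ 12.  24. 119.] x [432. 616.] y [-418. -234.]
260 2251 perp [ 13.  27. 104.] x [360. 614.] y [-417. -225.]
300 2909 perp [ 14.  29. 111.] x [361. 614.] y [-418. -224.]
side 5087
100 198 perp [11. 18. 98.] x [426. 618.] y [-331. -232.]
140 278 perp [ 13.  23. 113.] x [427. 615.] y [-330. -234.]
180 625 perp [ 14.  32. 111.] x [423. 612.] y [-343. -237.]
220 758 perp [ 17.  42. 115.] x [419. 609.] y [-356. -240.]
260 906 perp [ 17.  46. 121.] x [351. 608.] y [-357. -231.]
300 1085 perp [ 15.  42. 115.] x [355. 608.] y [-359. -228.]
```

```bash
python3 - <<'E'
from h import *
for n in('top','side'):
    X=cloud(n,load(n+'0')[1]).reshape(-1,3)
    m=(X[:,1]<-190)&(X[:,0]-X[:,1]<800)&(X[:,2]>60)&(X[:,2]<450)
    for x0 in range(320,540,20):
        w=m&(X[:,0]>x0)&(X[:,0]<=x0+20); Q=X[w]
        if len(Q)>5: print(n,x0,len(Q),'ymax',np.percentile(Q[:,1],[50,95,99]).round(),'z',np.percentile(Q[:,2],[2,98]).round())
E
```

```text
top 320 146 ymax [-452. -444. -443.] z [237. 292.]
top 340 393 ymax [-430. -237. -227.] z [238. 321.]
top 360 696 ymax [-261. -221. -220.] z [241. 331.]
top 380 379 ymax [-242. -224. -222.] z [287. 317.]
top 400 347 ymax [-248. -231. -230.] z [282. 309.]
top 420 468 ymax [-249. -235. -234.] z [184. 302.]
top 440 369 ymax [-248. -239. -237.] z [181. 295.]
top 460 83 ymax [-264. -253. -252.] z [250. 260.]
side 320 555 ymax [-466. -445. -442.] z [240. 348.]
side 340 532 ymax [-273. -234. -227.] z [247. 363.]
side 360 428 ymax [-269. -228. -223.] z [279. 346.]
side 380 235 ymax [-270. -237. -234.] z [283. 316.]
side 400 252 ymax [-270. -242. -239.] z [241. 308.]
side 420 1209 ymax [-281. -254. -246.] z [ 72. 299.]
side 440 244 ymax [-276. -253. -247.] z [178. 294.]
side 460 19 ymax [-275. -266. -265.] z [247. 258.]
```

Emit:
step_arm:
  rows:
    - [20,-52,2,0,0,0.02,85]
    - [40,-104,4,0,0,0.04,85]
    - [60,-156,5,0,0,0.06,85]
    - [80,-208,5,0,0,0.072,85]
    - [100,-260,5,0,0,0.072,85]
    - [120,-312,5,0,0,0.072,85]
    - [140,-364,5,0,0,0.072,85]
    - [160,-416,5,0,0,0.072,85]

```text
clock: 1.1
eef_pos: [354.8, 175.8, 200.0]
tcp_rot: [-2.842, 1.57, -1.516]
contact_force: [0.3, 1.0, 0.8]
opening: 0.997
```

Emit:
step_arm:
  rows:
    - [20,-50,0,0,0,0,50]
    - [40,-100,0,0,0,0,50]
    - [60,-150,0,0,0,0,50]
    - [80,-200,0,0,0,0,50]
    - [100,-250,0,0,0,0,50]
    - [120,-300,-20,0,0,0,50]
    - [142,-352,-40,0,0,0,50]
    - [142,-352,-60,0,0,0,50]

```text
clock: 2.1
eef_pos: [498.0, -179.6, 139.1]
tcp_rot: [-2.463, 1.569, -1.14]
contact_force: [0.8, 0.2, -0.6]
opening: 0.589
```

```bash
cat >> h.py <<'E'
def st():
    s=r.sense(); R=Ro.from_euler('xyz',s['tcp_rot']).as_matrix()
    print('t',round(s['clock'],2),'pos',s['eef_pos'].round(1),'jaw',np.degrees(np.arctan2(R[1,2],R[0,2])).round(2),'xax',R[:,0].round(3),'F',s['contact_force'].round(1),'op',round(s['opening']*85.4,1),'q6',s['qpos'].round(2))
E
python3 - <<'E'
from h import *
st(); p,d=grab('top','top1'); q=p[150:300,380:540,::-1]; cv2.imwrite('pics/a.png',cv2.resize(q,None,fx=4,fy=4,interpolation=cv2.INTER_CUBIC))
E
```

```text
t 2.1 pos [ 498.  -179.6  139.1] jaw 75.81 xax [ 0.001 -0.002 -1.   ] F [ 0.8  0.2 -0.6] op 50.3 q6 [-0.35  0.27  1.89 -0.    0.98 -1.67]
```

View pics/a.png

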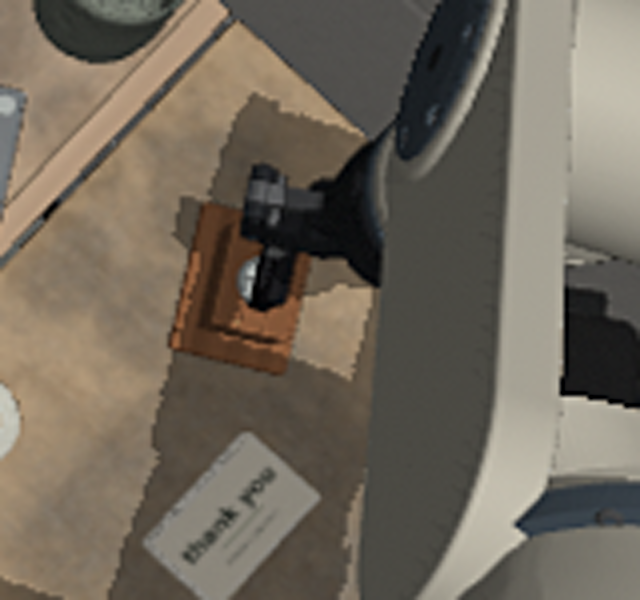

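Emit:
step_arm:
  rows:
    - [-1.3,3.6,-12,0,0,0.003,50]
    - [-1.3,3.6,-24,0,0,0.003,50]
    - [-1.3,3.6,-36,0,0,0.003,50]
    - [-1.3,3.6,-48,0,0,0.003,50]
    - [-1.3,3.6,-60,0,0,0.003,50]
    - [-1.3,3.6,-70,0,0,0.003,50]
    - [-1.3,3.6,-79,0,0,0.003,50]
    - [-1.3,3.6,-79,0,0,0.003,50]
  force: 40

```text
clock: 3.15
eef_pos: [493.6, -173.7, 56.7]
tcp_rot: [1.701, 1.566, 3.028]
contact_force: [0.3, -0.0, 0.5]
opening: 0.585
```

```bash
python3 - <<'E'
from h import *
st(); p,d=grab('side','s1'); q=p[240:370,320:480,::-1]; cv2.imwrite('pics/b.png',cv2.resize(q,None,fx=4,fy=4,interpolation=cv2.INTER_CUBIC))
E
```

```text
t 3.15 pos [ 493.6 -173.7   56.7] jaw 76.01 xax [-0.005  0.001 -1.   ] F [ 0.3 -0.   0.5] op 50.0 q6 [-0.34  0.38  1.96 -0.    0.8  -1.67]
```

View pics/b.png

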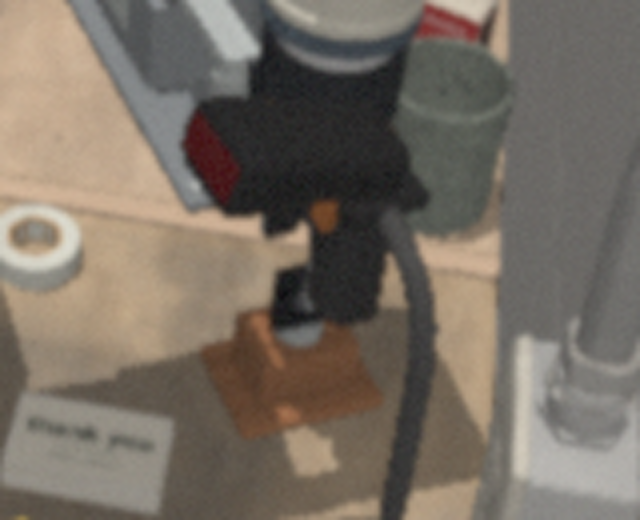

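Emit:
step_arm:
  rows:
    - [3,-2,2,0,0,0,50]
    - [3,-2,2,0,0,0,50]
    - [3,-2,2,0,0,0,50]
    - [3,-2,2,0,0,0,30]
    - [3,-2,2,0,0,0,5]
    - [3,-2,2,0,0,0,5]
    - [3,-2,2,0,0,0,5]
    - [3,-2,2,0,0,0,5]
  force: 40

```text
clock: 4.2
eef_pos: [497.1, -175.9, 59.2]
tcp_rot: [1.762, 1.567, 3.089]
contact_force: [0.6, 0.5, 2.8]
opening: 0.108
```

```bash
python3 - <<'E'
from h import *
st(); p,d=grab('side','s2'); q=p[240:370,320:480,::-1]; cv2.imwrite('pics/b2.png',cv2.resize(q,None,fx=4,fy=4,interpolation=cv2.INTER_CUBIC)); st()
E
```

```text
t 4.2 pos [ 497.1 -175.9   59.2] jaw 76.01 xax [-0.004  0.    -1.   ] F [0.6 0.5 2.8] op 9.2 q6 [-0.34  0.38  1.95 -0.    0.81 -1.67]
t 4.25 pos [ 497.1 -175.9   59.3] jaw 76.02 xax [-0.004  0.    -1.   ] F [-0.9  0.9  2.1] op 8.9 q6 [-0.34  0.38  1.95 -0.    0.81 -1.67]
```

View pics/b2.png

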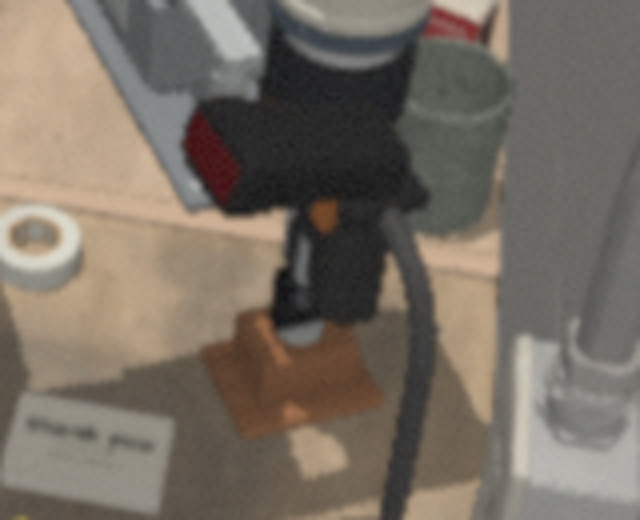

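Emit:
step_arm:
  rows:
    - [0,0,4,0,0,0,5]
    - [0,0,10,0,0,0,5]
    - [0,0,20,0,0,0,5]
    - [0,0,35,0,0,0,5]
    - [0,0,55,0,0,0,5]
    - [0,0,80,0,0,0,5]
    - [0,0,110,0,0,0,5]
    - [0,0,120,0,0,0,5]

```text
clock: 5.25
eef_pos: [498.2, -176.3, 181.7]
tcp_rot: [2.887, 1.57, -2.07]
contact_force: [0.3, -0.2, -0.5]
opening: 0.109
```

```bash
python3 - <<'E'
from h import *
st(); p,d=grab('side','s3'); q=p[180:370,280:480,::-1]; cv2.imwrite('pics/b3.png',cv2.resize(q,None,fx=3,fy=3,interpolation=cv2.INTER_CUBIC)); st()
E
```

```text
t 5.25 pos [ 498.2 -176.3  181.7] jaw 76.01 xax [-0.001 -0.001 -1.   ] F [ 0.3 -0.2 -0.5] op 9.3 q6 [-0.34  0.22  1.85 -0.    1.07 -1.67]
t 5.3 pos [ 498.3 -176.3  181.9] jaw 76.02 xax [-0.    -0.001 -1.   ] F [ 0.8 -1.1  1. ] op 9.2 q6 [-0.34  0.22  1.85 -0.    1.07 -1.67]
```

View pics/b3.png

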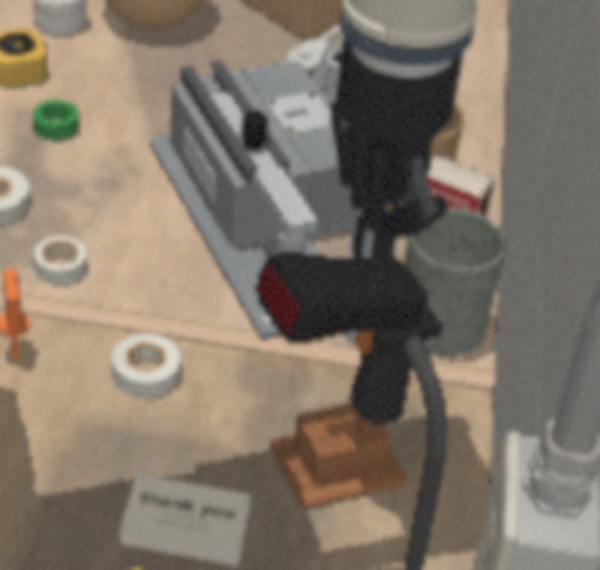

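Emit:
step_arm:
  rows:
    - [15,25,5,0,0,0,5]
    - [42,70,5,0,0,0,5]
    - [70,116,5,0,0,0,5]
    - [98,163,5,0,0,0,5]
    - [126,210,5,0,0,0,5]
    - [154,256,5,0,0,0,5]
    - [176,293,5,0,0,0,5]
    - [184.2,306.6,0,0,0,0,5]

```text
clock: 6.3
eef_pos: [683.0, 132.5, 180.7]
tcp_rot: [2.513, 1.569, -2.441]
contact_force: [-0.0, -0.3, -0.2]
opening: 0.105
```

Emit:
step_arm:
  rows:
    - [0,0,-5,0,0,0,5]
    - [0,0,-10,0,0,0,5]
    - [0,0,-15,0,0,0,5]
    - [0,0,-20,0,0,0,5]
    - [0,0,-25,0,0,0,5]
    - [0,0,-30,0,0,0,5]
    - [0,0,-30,0,0,0,5]
    - [0,0,-30,0,0,0,5]

```text
clock: 7.3
eef_pos: [683.1, 132.6, 150.8]
tcp_rot: [2.56, 1.57, -2.394]
contact_force: [0.1, -0.4, -0.8]
opening: 0.111
```

```bash
python3 - <<'E'
from h import *
st(); p,d=grab('side','s4'); q=p[150:270,320:480,::-1]; a=cv2.resize(q,None,fx=5,fy=5,interpolation=cv2.INTER_CUBIC)
cv2.imwrite('pics/b4.png',a); p,d=grab('top','t4'); q=p[90:210,240:400,::-1]; cv2.imwrite('pics/c4.png',cv2.resize(q,None,fx=5,fy=5,interpolation=cv2.INTER_CUBIC)); st()
E
```

```text
t 7.3 pos [683.1 132.6 150.8] jaw 76.13 xax [-0.001 -0.001 -1.   ] F [ 0.1 -0.4 -0.8] op 9.5 q6 [ 0.19  0.5   1.51 -0.    1.13 -1.14]
t 7.4 pos [683.1 132.6 150.9] jaw 76.13 xax [-0.001 -0.001 -1.   ] F [-0.5  0.5 -1.5] op 9.0 q6 [ 0.19  0.5   1.51 -0.    1.13 -1.14]
```

View pics/b4.png

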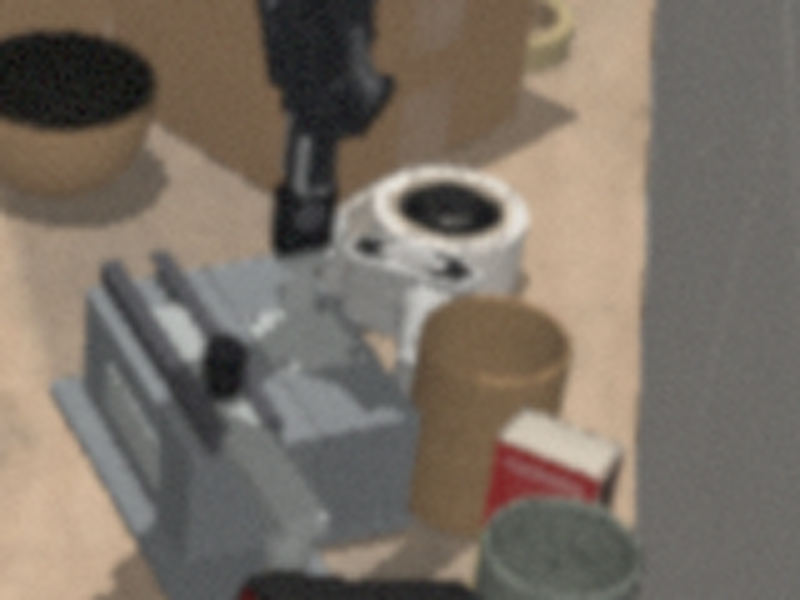

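View pics/c4.png

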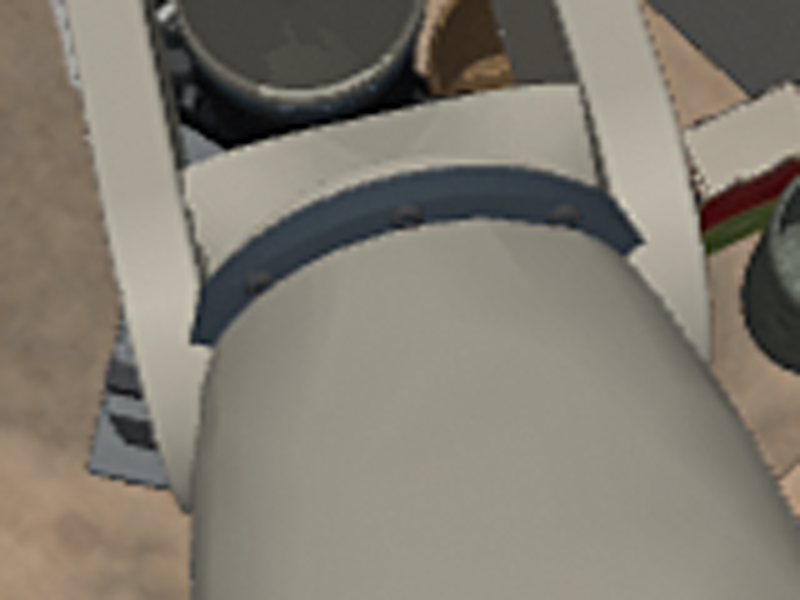

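```bash
python3 - <<'E'
from h import *
p,d=load('s4'); x0,y0,f=350,180,10
im=cv2.resize(p[y0:y0+60,x0:x0+70,::-1],None,fx=f,fy=f,interpolation=cv2.INTER_NEAREST)
def dot(P,c):
    u,v=proj('side',P); cv2.circle(im,(int((u-x0+.5)*f),int((v-y0+.5)*f)),3,c,-1)
ax=np.array([.970,-.2436]);ay=np.array([.2436,.970])
k=np.array([683.1,132.6]); z0=150.8-45.2
for sx in(-18,18):
  for sy in(-6,6): dot([*(k+sx*ax+sy*ay),z0+38],(0,255,255))
for sx in(-10,10):
  for sy in(-2.7,2.7): dot([*(k+sx*ax+sy*ay),z0+18],(0,255,0)); dot([*(k+sx*ax+sy*ay),z0],(0,255,0))
h=np.array([682.5,130.3])
for sx in(-11.5,11.5):
  for sy in(-4.2,4.2): dot([*(h+sx*ax+sy*ay),85],(0,0,255))
cv2.imwrite('pics/d4.png',im)
E
```

```text
(no output)
```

View pics/d4.png

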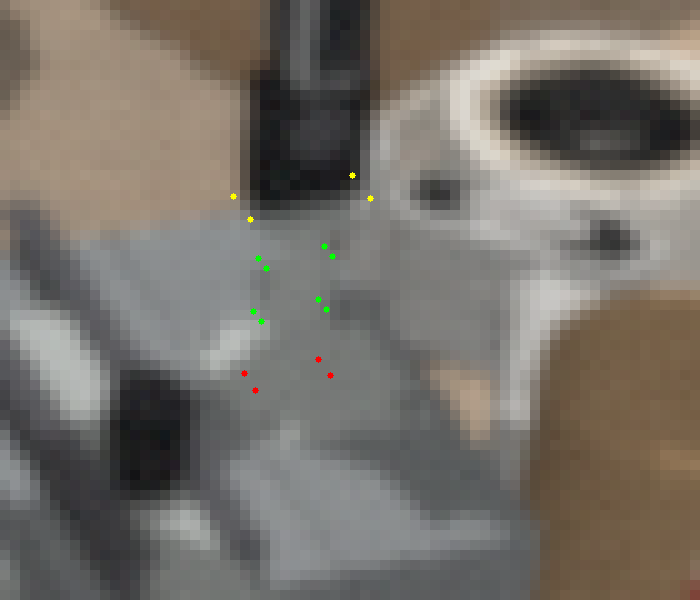

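Emit:
step_arm:
  rows:
    - [-0.6,-2.3,0,0,0,0,5]
    - [-0.6,-2.3,-5,0,0,0,5]
    - [-0.6,-2.3,-10,0,0,0,5]
    - [-0.6,-2.3,-15,0,0,0,5]
    - [-0.6,-2.3,-18,0,0,0,5]
    - [-0.6,-2.3,-21,0,0,0,5]
    - [-0.6,-2.3,-24,0,0,0,5]
    - [-0.6,-2.3,-26,0,0,0,5]

```text
clock: 8.4
eef_pos: [682.5, 130.3, 124.8]
tcp_rot: [2.639, 1.57, -2.315]
contact_force: [-0.9, -0.1, 2.0]
opening: 0.108
```

```bash
python3 - <<'E'
from h import *
st()
E
```

```text
t 8.4 pos [682.5 130.3 124.8] jaw 76.13 xax [-0.001 -0.001 -1.   ] F [-0.9 -0.1  2. ] op 9.2 q6 [ 0.19  0.53  1.53 -0.    1.09 -1.14]
```

Emit:
step_arm:
  rows:
    - [0,0,-4,0,0,0,5]
    - [0,0,-8,0,0,0,5]
    - [0,0,-12,0,0,0,5]
    - [0,0,-16,0,0,0,5]
    - [0,0,-20,0,0,0,5]
    - [0,0,-24,0,0,0,5]
    - [0,0,-26,0,0,0,5]
    - [0,0,-27,0,0,0,5]

```text
clock: 9.4
eef_pos: [682.7, 130.2, 98.1]
tcp_rot: [3.023, 1.57, -1.931]
contact_force: [-1.6, 0.4, 5.9]
opening: 0.109
```

```bash
python3 - <<'E'
from h import *
st()
E
```

```text
t 9.4 pos [682.7 130.2  98.1] jaw 76.13 xax [-0.    -0.001 -1.   ] F [-1.6  0.4  5.9] op 9.3 q6 [ 0.19  0.55  1.55 -0.    1.04 -1.14]
```

Emit:
step_arm:
  rows:
    - [0,0,-1,0,0,-0.1,5]
    - [0,0,-1,0,0,-0.25,5]
    - [0,0,-1,0,0,-0.4,5]
    - [0,0,-1,0,0,-0.55,5]
    - [0,0,-1,0,0,-0.7,5]
    - [0,0,-1,0,0,-0.85,5]
    - [0,0,-1,0,0,-1.0,5]
    - [0,0,-1,0,0,-1.1,5]
  force: 60

```text
clock: 10.4
eef_pos: [683.4, 130.3, 98.1]
tcp_rot: [-0.099, 1.57, 0.126]
contact_force: [-1.5, -0.9, 5.4]
opening: 0.095
```

```bash
python3 - <<'E'
from h import *
st(); print(r.sense()['wrist_torque'])
E
```

```text
t 10.4 pos [683.4 130.3  98.1] jaw 12.89 xax [ 0.001  0.    -1.   ] F [-1.5 -0.9  5.4] op 8.1 q6 [ 0.19  0.55  1.55 -0.    1.04 -0.04]
[0.05076807 0.08908389 0.14090706]
```

Emit:
step_arm:
  rows:
    - [0,0,0,0,0,-0.05,5]
    - [0,0,0,0,0,-0.12,5]
    - [0,0,0,0,0,-0.18,5]
    - [0,0,0,0,0,-0.24,5]
    - [0,0,0,0,0,-0.3,5]
    - [0,0,0,0,0,-0.34,5]
    - [0,0,0,0,0,-0.37,5]
    - [0,0,0,0,0,-0.37,5]

```text
clock: 11.4
eef_pos: [683.6, 130.3, 98.3]
tcp_rot: [-0.046, 1.57, -0.191]
contact_force: [0.6, -0.1, 0.7]
opening: 0.089
```

```bash
python3 - <<'E'
from h import *
st(); print(r.sense()['wrist_torque'])
E
```

```text
t 11.4 pos [683.6 130.3  98.3] jaw -8.3 xax [ 0.001 -0.    -1.   ] F [ 0.6 -0.1  0.7] op 7.6 q6 [ 0.19  0.55  1.55 -0.    1.04  0.33]
[-0.06295838 -0.08354112  0.01203088]
```

Emit:
step_arm:
  rows:
    - [0,0,0,0,0,-0.03,5]
    - [0,0,0,0,0,-0.06,5]
    - [0,0,0,0,0,-0.09,5]
    - [0,0,0,0,0,-0.09,5]
    - [0,0,0,0,0,-0.09,5]
    - [0,0,0,0,0,-0.09,5]
    - [0,0,0,0,0,-0.09,5]
    - [0,0,0,0,0,-0.09,5]

```text
clock: 12.4
eef_pos: [683.5, 130.3, 98.2]
tcp_rot: [-0.152, 1.57, -0.387]
contact_force: [-0.3, -0.8, 0.8]
opening: 0.09
```

```bash
python3 - <<'E'
from h import *
st(); print(r.sense()['wrist_torque'])
p,d=grab('side','s5'); q=p[150:270,320:480,::-1]; a=cv2.resize(q,None,fx=5,fy=5,interpolation=cv2.INTER_CUBIC)
cv2.imwrite('pics/b5.png',a)
E
```

```text
t 12.4 pos [683.5 130.3  98.2] jaw -13.46 xax [ 0.001 -0.    -1.   ] F [-0.3 -0.8  0.8] op 7.7 q6 [ 0.19  0.55  1.55 -0.    1.04  0.42]
[-0.11564409  0.01109178  0.30874065]
```

View pics/b5.png

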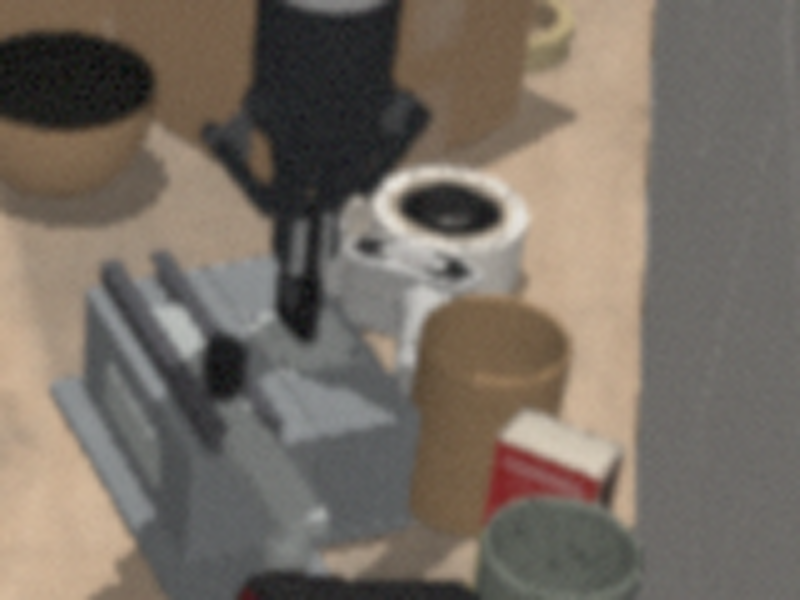

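Emit:
step_arm:
  rows:
    - [0,0,0,0,0,0.02,20]
    - [0,0,0,0,0,0.02,38]
    - [0,0,2,0,0,0,38]
    - [0,0,15,0,0,0,38]
    - [0,0,40,0,0,0,38]
    - [0,0,66,0,0,0,38]
    - [-15,-7,76,0,0,0,38]
    - [-45,-20,76,0,0,0,38]

```text
clock: 13.45
eef_pos: [638.3, 110.0, 175.2]
tcp_rot: [0.236, 1.568, 0.001]
contact_force: [-0.2, -0.9, -0.5]
opening: 0.444
```

Emit:
step_arm:
  rows:
    - [-20,-10,0,0,0,0,38]
    - [-31,-14,0,0,0,0,38]
    - [-31,-14,0,0,0,0,38]
    - [-31,-14,-10,0,0,0,38]
    - [-31,-14,-25,0,0,0,38]
    - [-31,-14,-40,0,0,0,38]
    - [-31,-14,-40,0,0,0,38]
    - [-31,-14,-40,0,0,0,38]

```text
clock: 14.45
eef_pos: [607.4, 96.1, 135.1]
tcp_rot: [0.214, 1.568, -0.021]
contact_force: [-0.0, 0.6, 0.0]
opening: 0.444
```

```bash
python3 - <<'E'
from h import *
st(); print(r.sense()['wrist_torque'])
p,d=grab('side','s6'); q=p[150:270,320:480,::-1]; a=cv2.resize(q,None,fx=5,fy=5,interpolation=cv2.INTER_CUBIC)
cv2.imwrite('pics/b6.png',a)
E
```

```text
t 14.45 pos [607.4  96.1 135.1] jaw -13.44 xax [ 0.002 -0.    -1.   ] F [-0.   0.6  0. ] op 37.9 q6 [ 0.15  0.4   1.71 -0.    1.03  0.39]
[-0.03034603  0.05637858 -0.00864447]
```

View pics/b6.png

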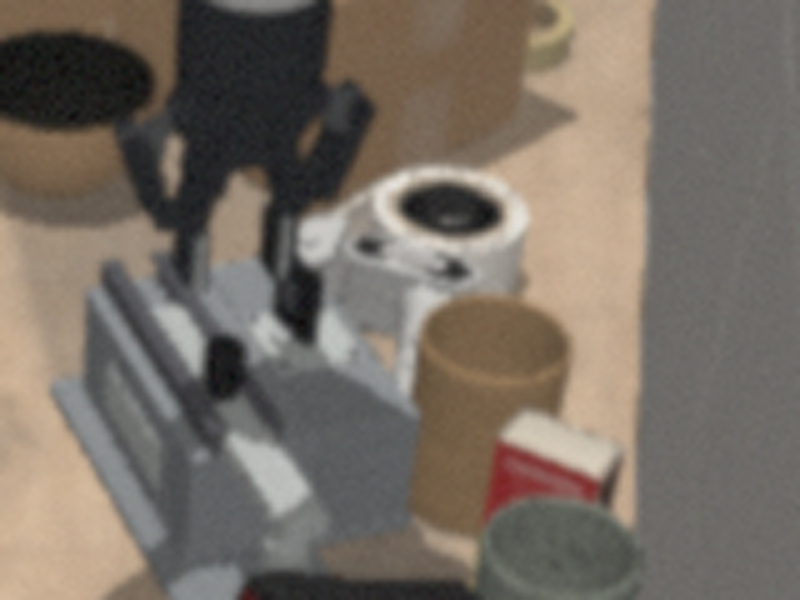

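Emit:
step_arm:
  rows:
    - [-0.5,0,-10,0,0,0,38]
    - [-0.5,0,-20,0,0,0,38]
    - [-0.5,0,-30,0,0,0,38]
    - [-0.5,0,-30,0,0,0,30]
    - [-0.5,0,-30,0,0,0,15]
    - [-0.5,0,-30,0,0,0,15]
    - [-0.5,0,-30,0,0,0,15]
    - [-0.5,0,-30,0,0,0,15]
  force: 40

```text
clock: 15.5
eef_pos: [607.2, 96.1, 105.7]
tcp_rot: [0.27, 1.567, 0.036]
contact_force: [-0.9, 0.3, -0.6]
opening: 0.171
```

```bash
python3 - <<'E'
from h import *
st(); print(r.sense()['wrist_torque'])
E
```

```text
t 15.5 pos [607.2  96.1 105.7] jaw -13.44 xax [ 0.003  0.    -1.   ] F [-0.9  0.3 -0.6] op 14.6 q6 [ 0.15  0.43  1.74 -0.    0.97  0.39]
[ 0.05216554  0.00573777 -0.01527323]
```

```bash
python3 - <<'E'
from h import *
p,d=grab('side','s7'); q=p[170:260,320:440,::-1]; a=cv2.resize(q,None,fx=6,fy=6,interpolation=cv2.INTER_CUBIC)
cv2.imwrite('pics/b7.png',a)
E
```

```text
(no output)
```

View pics/b7.png

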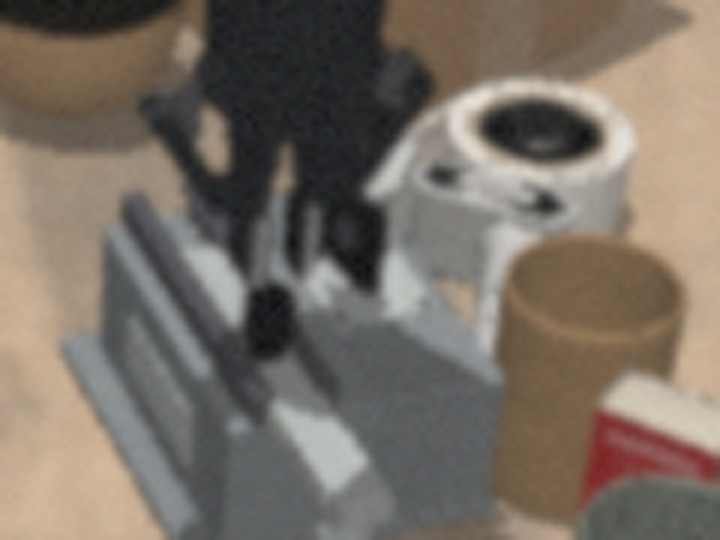

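```bash
python3 - <<'E'
from h import *
p,d=load('s7');x0,y0,f=350,175,12
im=cv2.resize(p[y0:y0+50,x0:x0+60,::-1],None,fx=f,fy=f,interpolation=cv2.INTER_NEAREST)
def dot(P,c):
    u,v=proj('side',P); cv2.circle(im,(int((u-x0+.5)*f),int((v-y0+.5)*f)),4,c,-1)
dot([607.2,96.1,105.7],(0,0,255));dot([607.2,96.1,124.4],(0,255,255))
for t in np.linspace(0,6.28,16): dot([606.8+12*np.cos(t),96.3+12*np.sin(t),131],(0,255,0))
X=cloud('side',d)
for uv in [(364,218),(364,225),(365,205),(362,200),(372,205)]: print(uv,X[uv[1],uv[0]].round(1), p[uv[1],uv[0]])
cv2.imwrite('pics/d7.png',im)
E
```

```text
(364, 218) [606.3  99.5 129.2] [38 41 41]
(364, 225) [599.4  88.5 115.5] [25 27 28]
(365, 205) [692.5 206.3  78. ] [109 111 113]
(362, 200) [587.7  90.6 198.3] [36 38 41]
(372, 205) [614.3  81.  179.1] [91 92 91]
```

View pics/d7.png

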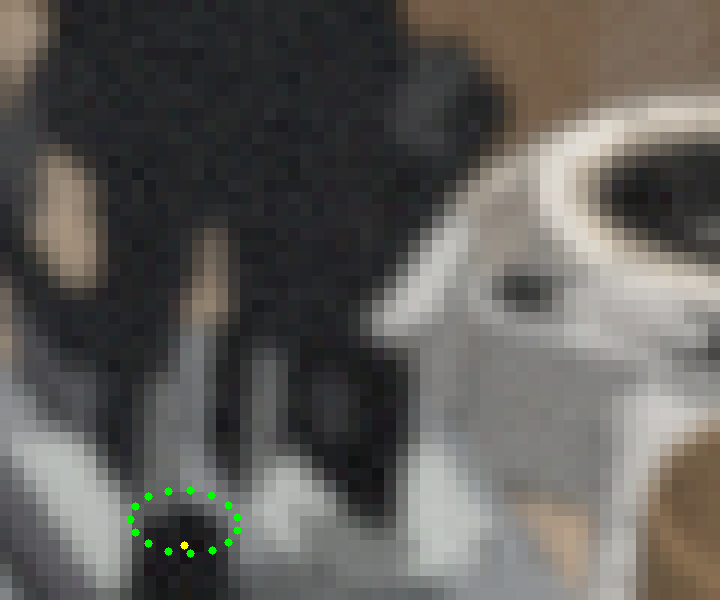

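```bash
python3 - <<'E'
from h import *
p,d=load('s7');X=cloud('side',d)
for v in range(198,224,2):
    print(v,[(u,*X[v,u].round(0).astype(int)) for u in (358,360,362,364,366,368,370,372) if X[v,u,1]<130])
E
```

```text
198 [(358, np.int64(586), np.int64(106), np.int64(196)), (360, np.int64(592), np.int64(105), np.int64(195)), (362, np.int64(582), np.int64(84), np.int64(210)), (364, np.int64(587), np.int64(83), np.int64(209)), (366, np.int64(592), np.int64(81), np.int64(208)), (368, np.int64(620), np.int64(107), np.int64(184)), (370, np.int64(621), np.int64(100), np.int64(188)), (372, np.int64(611), np.int64(80), np.int64(202))]
200 [(358, np.int64(579), np.int64(96), np.int64(198)), (360, np.int64(591), np.int64(103), np.int64(190)), (362, np.int64(588), np.int64(91), np.int64(198)), (364, np.int64(592), np.int64(87), np.int64(199)), (370, np.int64(616), np.int64(93), np.int64(187)), (372, np.int64(615), np.int64(83), np.int64(193))]
202 [(358, np.int64(581), np.int64(97), np.int64(191)), (360, np.int64(584), np.int64(93), np.int64(192)), (362, np.int64(583), np.int64(84), np.int64(198)), (364, np.int64(590), np.int64(84), np.int64(195)), (368, np.int64(613), np.int64(96), np.int64(180)), (370, np.int64(613), np.int64(89), np.int64(184)), (372, np.int64(616), np.int64(84), np.int64(186))]
204 [(358
[... 2406 characters left out ...]
.int64(99), np.int64(129)), (366, np.int64(611), np.int64(97), np.int64(129)), (368, np.int64(613), np.int64(91), np.int64(132))]
220 [(362, np.int64(597), np.int64(95), np.int64(129)), (364, np.int64(600), np.int64(91), np.int64(130)), (366, np.int64(605), np.int64(89), np.int64(130)), (368, np.int64(613), np.int64(90), np.int64(126))]
222 [(358, np.int64(609), np.int64(127), np.int64(98)), (362, np.int64(596), np.int64(94), np.int64(123)), (364, np.int64(597), np.int64(87), np.int64(127)), (366, np.int64(602), np.int64(84), np.int64(127)), (368, np.int64(608), np.int64(84), np.int64(125)), (370, np.int64(651), np.int64(127), np.int64(81)), (372, np.int64(655), np.int64(122), np.int64(83))]
```

```bash
python3 - <<'E'
from h import *
for tag,(x,y,z) in dict(s4=(683.1,132.6,150.8),s5=(683.5,130.3,98.2),s6=(607.4,96.1,135.1),s7=(607.2,96.1,105.7)).items():
    p,d=load(tag);X=cloud('side',d)
    D=X-np.array([x,y,z]); 
    m=(np.hypot(D[...,0],D[...,1])<45)&(p.max(-1)<75)
    h,e=np.histogram(D[...,2][m],bins=np.arange(-60,120,6)); print(tag,dict(zip(e[:-1].astype(int),h)))
p,d=load('s4'); cv2.imwrite('pics/e4.png',cv2.resize(p[150:230,340:440,::-1],None,fx=7,fy=7,interpolation=cv2.INTER_NEAREST))
X=cloud('side',d)
for v in range(180,206,2): print(v,X[v,380].round(0),p[v,380])
E
```

```text
s4 {np.int64(-60): np.int64(0), np.int64(-54): np.int64(0), np.int64(-48): np.int64(0), np.int64(-42): np.int64(0), np.int64(-36): np.int64(0), np.int64(-30): np.int64(0), np.int64(-24): np.int64(0), np.int64(-18): np.int64(0), np.int64(-12): np.int64(0), np.int64(-6): np.int64(12), np.int64(0): np.int64(23), np.int64(6): np.int64(17), np.int64(12): np.int64(22), np.int64(18): np.int64(28), np.int64(24): np.int64(22), np.int64(30): np.int64(15), np.int64(36): np.int64(11), np.int64(42): np.int64(14), np.int64(48): np.int64(15), np.int64(54): np.int64(14), np.int64(60): np.int64(14), np.int64(66): np.int64(11), np.int64(72): np.int64(10), np.int64(78): np.int64(22), np.int64(84): np.int64(36), np.int64(90): np.int64(27), np.int64(96): np.int64(25), np.int64(102): np.int64(38), np.int64(108): np.int64(30)}
s5 {np.int64(-60): np.int64(0), np.int64(-54): np.int64(0), np.int64(-48): np.int64(0), np.int64(-42): np.int64(0), np.int64(-36): np.int64(0), np.int64(-30): np.int64(0), np.int64(-24): np.int64(0), np.int64(-18): np.int64(0), np.int64(-12): np.int64(0), np.int64(-6): np.int64(8), n
[... 1882 characters left out ...]
int64(54): np.int64(18), np.int64(60): np.int64(21), np.int64(66): np.int64(14), np.int64(72): np.int64(17), np.int64(78): np.int64(39), np.int64(84): np.int64(55), np.int64(90): np.int64(57), np.int64(96): np.int64(40), np.int64(102): np.int64(49), np.int64(108): np.int64(41)}
180 [671. 125. 213.] [98 98 98]
182 [670. 123. 209.] [98 99 99]
184 [672. 125. 201.] [96 98 98]
186 [671. 122. 196.] [98 98 99]
188 [671. 122. 190.] [87 88 87]
190 [677. 129. 178.] [50 49 50]
192 [676. 126. 173.] [61 61 63]
194 [679. 128. 165.] [55 58 60]
196 [680. 129. 158.] [38 39 41]
198 [678. 126. 153.] [26 28 29]
200 [678. 125. 147.] [68 69 67]
202 [678. 124. 141.] [113 115 114]
204 [676. 121. 137.] [123 125 123]
```

View pics/e4.png

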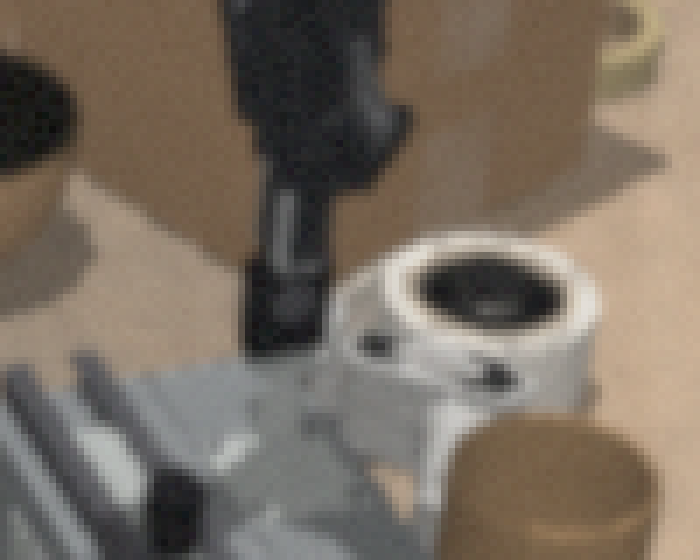

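```bash
python3 - <<'E'
from h import *
for tag,(x,y,z) in dict(s6=(607.4,96.1,135.1),s7=(607.2,96.1,105.7)).items():
    p,d=load(tag);X=cloud('side',d)
    D=X-np.array([x,y,z]); 
    m=(np.hypot(D[...,0],D[...,1])<45)
    h,e=np.histogram(D[...,2][m],bins=np.arange(-60,60,6)); print(tag,dict(zip(e[:-1].astype(int).tolist(),h.tolist())))
p,d=load('s6'); cv2.imwrite('pics/e6.png',cv2.resize(p[170:240,335:405,::-1],None,fx=8,fy=8,interpolation=cv2.INTER_NEAREST))
E
```

```text
s6 {-60: 40, -54: 132, -48: 34, -42: 163, -36: 82, -30: 14, -24: 14, -18: 14, -12: 28, -6: 19, 0: 0, 6: 0, 12: 0, 18: 0, 24: 0, 30: 1, 36: 13, 42: 20, 48: 36}
s7 {-60: 37, -54: 35, -48: 37, -42: 33, -36: 30, -30: 41, -24: 126, -18: 36, -12: 184, -6: 60, 0: 14, 6: 15, 12: 16, 18: 31, 24: 12, 30: 2, 36: 16, 42: 25, 48: 27}
```

View pics/e6.png

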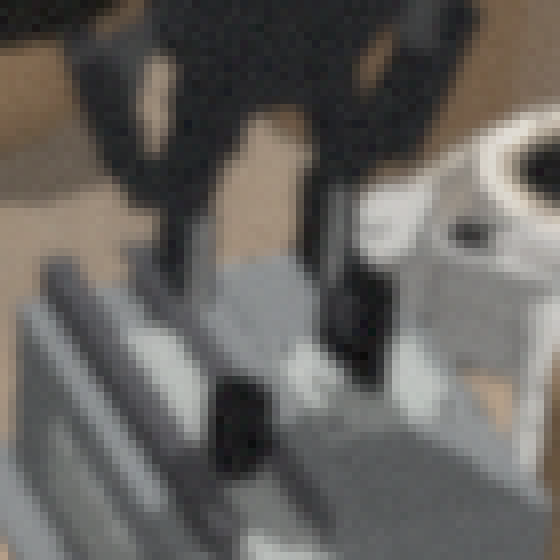

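Emit:
step_arm:
  rows:
    - [0,0,0,0,0,0,10]
    - [0,0,0,0,0,0,8]
    - [0,0,0,0,0,0,5]
    - [0,0,0,0,0,0,5]
    - [0,0,0,0,0,0,5]
    - [0,0,0,0,0,0,5]
    - [0,0,0,0,0,0,5]
    - [0,0,0,0,0,0,5]
  force: 40

```text
clock: 16.55
eef_pos: [607.2, 96.1, 105.6]
tcp_rot: [0.265, 1.567, 0.031]
contact_force: [0.1, 0.3, -0.1]
opening: 0.062
```

Emit:
step_arm:
  rows:
    - [0,0,0,0,0,0,40]
    - [0,0,0,0,0,0,40]
    - [0,0,0,0,0,0,40]
    - [0,0,-3,0,0,0,40]
    - [0,0,-6,0,0,0,40]
    - [0,0,-9,0,0,0,40]
    - [0,0,-12,0,0,0,40]
    - [0,0,-14,0,0,0,40]

```text
clock: 17.55
eef_pos: [607.1, 96.1, 91.3]
tcp_rot: [0.244, 1.568, 0.01]
contact_force: [0.5, -0.1, -0.3]
opening: 0.469
```

```bash
python3 - <<'E'
from h import *
st(); p,d=grab('side','s8'); cv2.imwrite('pics/e8.png',cv2.resize(p[170:240,335:405,::-1],None,fx=8,fy=8,interpolation=cv2.INTER_NEAREST))
E
```

```text
t 17.55 pos [607.1  96.1  91.3] jaw -13.44 xax [ 0.003  0.    -1.   ] F [ 0.5 -0.1 -0.3] op 40.1 q6 [ 0.15  0.45  1.75 -0.    0.94  0.39]
```

View pics/e8.png

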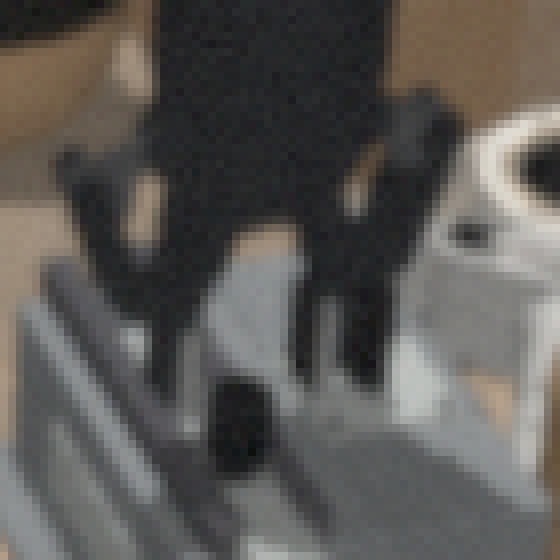

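Emit:
step_arm:
  rows:
    - [0,0,-4,0,0,0,40]
    - [0,0,-8,0,0,0,40]
    - [0,0,-12,0,0,0,40]
    - [0,0,-16,0,0,0,40]
    - [0,0,-20,0,0,0,40]
    - [0,0,-21,0,0,0,15]
    - [0,0,-21,0,0,0,15]
    - [0,0,-21,0,0,0,15]

```text
clock: 18.6
eef_pos: [607.2, 96.0, 70.1]
tcp_rot: [0.226, 1.568, -0.009]
contact_force: [2.0, -1.0, -3.5]
opening: 0.262
```

```bash
python3 - <<'E'
from h import *
st(); p,d=grab('side','s9'); cv2.imwrite('pics/e9.png',cv2.resize(p[170:240,335:405,::-1],None,fx=8,fy=8,interpolation=cv2.INTER_NEAREST))
E
```

```text
t 18.6 pos [607.2  96.   70.1] jaw -13.44 xax [ 0.003 -0.    -1.   ] F [ 2.  -1.  -3.5] op 22.4 q6 [ 0.15  0.48  1.76 -0.    0.9   0.39]
```

View pics/e9.png

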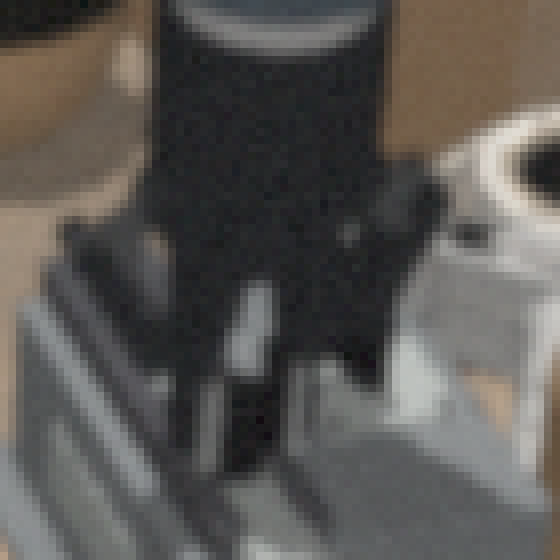

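Emit:
step_arm:
  rows:
    - [1.2,4.8,0,0,0,0,15]
    - [3.6,14.5,0,0,0,0,15]
    - [7.3,29,0,0,0,0,15]
    - [11,43.5,0,0,0,0,15]
    - [14.6,58,0,0,0,0,15]
    - [18.3,73,0,0,0,0,15]
    - [22,87.3,0,0,0,0,15]
    - [24.8,99,0,0,0,0,15]

```text
clock: 19.65
eef_pos: [631.3, 193.8, 69.9]
tcp_rot: [-1.084, 1.566, -1.316]
contact_force: [-5.6, -50.5, 18.2]
opening: 0.26
```

```bash
python3 - <<'E'
from h import *
st(); p,d=grab('side','s10'); cv2.imwrite('pics/e10.png',cv2.resize(p[150:270,310:450,::-1],None,fx=5,fy=5,interpolation=cv2.INTER_CUBIC))
E
```

```text
t 19.65 pos [631.3 193.8  69.9] jaw -13.34 xax [ 0.001 -0.004 -1.   ] F [ -5.6 -50.5  18.2] op 22.2 q6 [ 0.3   0.54  1.65 -0.01  0.95  0.53]
```

View pics/e10.png

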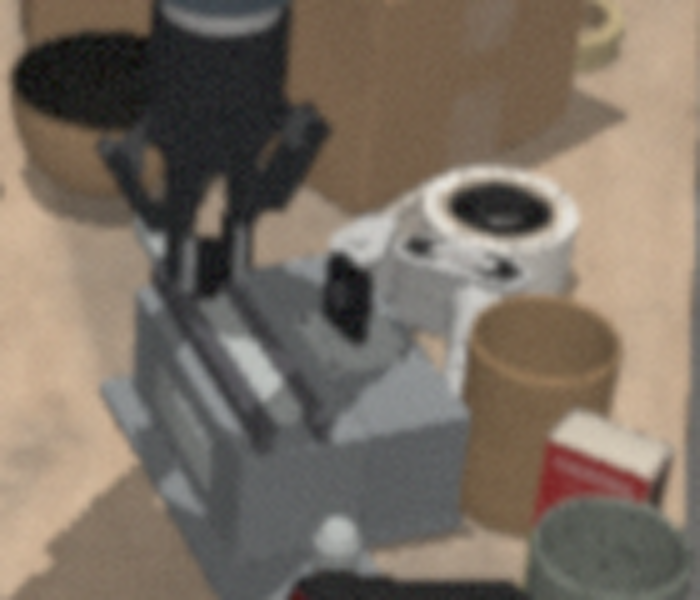

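Emit:
step_arm:
  rows:
    - [-0.2,-0.8,0,0,0,0,25]
    - [-0.2,-0.8,0,0,0,0,40]
    - [-0.2,-0.8,0,0,0,0,40]
    - [-0.2,-0.8,15,0,0,0,40]
    - [-0.2,-0.8,35,0,0,0,40]
    - [-5,0,70,0,0,0,60]
    - [-30,0,100,0,0,0,80]
    - [-60,0,110,0,0,0,80]

```text
clock: 20.7
eef_pos: [572.5, 193.5, 184.0]
tcp_rot: [-0.46, 1.563, -0.692]
contact_force: [-0.3, -0.5, -0.2]
opening: 0.938
```

```bash
python3 - <<'E'
from h import *
st(); p,d=grab('top','t11'); cv2.imwrite('pics/e11.png',p[:,:,::-1]); p,d=grab('side','s11'); cv2.imwrite('pics/f11.png',p[120:420,200:500,::-1])
E
```

```text
t 20.7 pos [572.5 193.5 184. ] jaw -13.33 xax [ 0.006 -0.005 -1.   ] F [-0.3 -0.5 -0.2] op 80.1 q6 [ 0.33  0.33  1.69 -0.01  1.11  0.56]
```

View pics/e11.png

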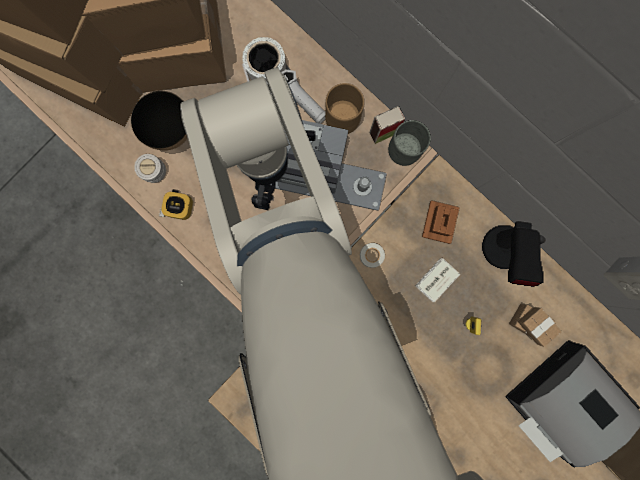

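View pics/f11.png

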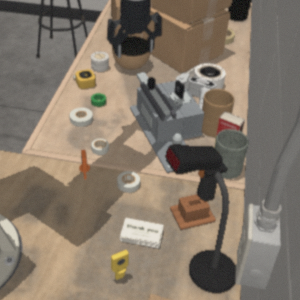

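```bash
cat >> h.py <<'E'
def roll(n,p,box,z=20):
    hsv=cv2.cvtColor(p,cv2.COLOR_RGB2HSV); m=comp((hsv[...,2]>130)&(hsv[...,1]<45),box)
    cs,_=cv2.findContours(m.astype(np.uint8),cv2.RETR_EXTERNAL,cv2.CHAIN_APPROX_NONE)
    c=max(cs,key=cv2.contourArea)[:,0]; Q=np.array([onplane(n,a,b,z)[:2] for a,b in c],np.float32)
    (cx,cy),rr=cv2.minEnclosingCircle(Q); e=cv2.fitEllipse(Q); return np.round([cx,cy,2*rr,*e[0],*e[1]],1)
E
python3 - <<'E'
from h import *
for t in('side0','s11'):
    p,d=load(t)
    for nm,b in dict(wide=(255,222,300,262),narrow=(283,252,315,280),mid=(310,284,348,318)).items(): print(t,nm,roll('side',p,b))
p,d=load('t11'); X=cloud('top',d)
c=cv2.resize(p[150:220,325:395,::-1],None,fx=8,fy=8,interpolation=cv2.INTER_NEAREST); cv2.imwrite('pics/g11.png',c)
hsv=cv2.cvtColor(p,cv2.COLOR_RGB2HSV); print(X[178:194,355:372,2].round(0).astype(int))
E
```

```text
side0 wide [417.7 241.   92.1 416.9 243.8  65.9  90.7]
side0 narrow [421.9 131.9  68.9 423.2 132.   47.   67.9]
side0 mid [418.1 -21.4  73.9 417.1 -19.6  55.9  73.2]
s11 wide [444.9 269.4  91.9 442.7 271.9  65.8  91.5]
s11 narrow [424.2 130.5  68.9 422.4 131.9  45.2  68.5]
s11 mid [418.2 -21.3  73.8 418.5 -20.6  52.9  73.3]
[[ 6  8  6  7 19 13 72 75 77 77 78 77 74 72  6  9  9]
 [12 10 13 18 13 73 75 76 77 75 75 81 79 77 73 10 14]
 [10  9 16 17 71 77 78 75 77 76 79 77 79 76 73 11  8]
 [18 12 13 13 68 73 74 77 80 77 74 78 75 73 74 17  9]
 [17 12 14 15 70 72 76 76 79 77 80 80 78 75 76 70 14]
 [16 14 15 46 69 74 80 74 79 77 80 79 80 75 70 14  7]
 [14 14 19 54 61 73 75 75 77 76 79 78 76 76 70 17 15]
 [16 14 14 46 60 75 71 75 74 78 79 74 74 72 68 14 14]
 [18 16 19 37 53 62 73 73 71 72 76 71 71 70 14 16 19]
 [18 13 18 33 44 51 63 68 67 71 72 69 67 47 14 10 19]
 [13 16 15 26 36 47 51 56 58 63 55 57 48 14 17 13 16]
 [21 19 16 17 28 33 42 45 48 49 47 44 13 17 17 18 14]
 [15 14 15 13 13 25 27 34 35 33 32 14 12 13 16 17  9]
 [16 14 14 16 17 20 20 21 19 19 14 17 15 14 18 12  9]
 [11 13 15 16 15 14 11 11 14 14 16 17 17 15 16  9  9]
 [ 7 13 14 17 15 12 14 16 15 13 15 14 19 21  5  9  9]]
```

View pics/g11.png

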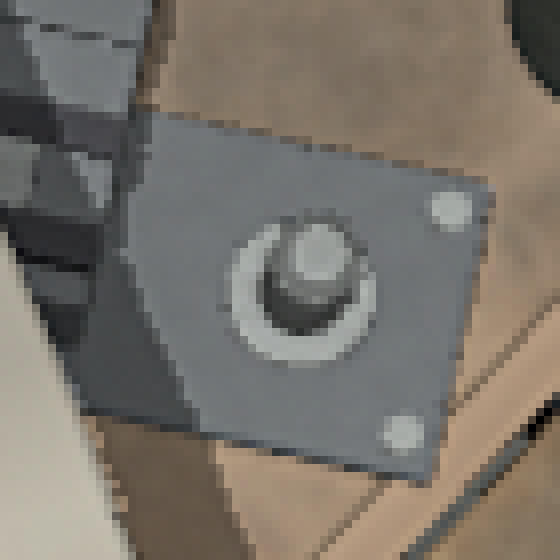

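```bash
python3 - <<'E'
from h import *
print(onplane('top',364.5,181.1,78),onplane('top',362.5,185.6,16))
p,d=load('t11')
print('mid',roll('top',p,(355,238,392,272)))
X=cloud('top',load('top0')[1])
for uv in [(300,295),(330,265),(345,250),(360,235),(390,200)]: print(uv, X[uv[1]-3:uv[1]+4,uv[0]-3:uv[0]+4,2].round(0).max(1))
E
```

```text
[585.12324048   4.57883568  78.        ] [586.24081643   3.70094533  16.        ]
mid [425.  -14.9  56.4 428.1 -19.6  35.3  49.2]
(300, 295) [ 1. -1.  1.  0.  3.  1.  1.]
(330, 265) [ 2.  3. -0.  0.  0.  0.  2.]
(345, 250) [1. 4. 0. 1. 1. 3. 3.]
(360, 235) [2. 3. 3. 2. 1. 1. 3.]
(390, 200) [ 2.  2.  1.  3.  0.  2. -0.]
```

Emit:
step_arm:
  rows:
    - [-20,14,0,0,0,0,82]
    - [-50,36,0,0,0,0,82]
    - [-85,60,0,0,0,0,82]
    - [-110,78,-20,0,0,0,82]
    - [-122.8,87.1,-50,0,0,0,82]
    - [-122.8,87.1,-90,0,0,0,82]
    - [-122.8,87.1,-134,0,0,0,82]
    - [-122.8,87.1,-134,0,0,0,82]

```text
clock: 21.8
eef_pos: [444.6, 279.6, 47.1]
tcp_rot: [-1.59, 1.562, -1.821]
contact_force: [-0.1, -1.2, -0.1]
opening: 0.96
```

```bash
python3 - <<'E'
from h import *
st(); p,d=grab('side','s12'); cv2.imwrite('pics/e12.png',cv2.resize(p[170:280,220:340,::-1],None,fx=5,fy=5,interpolation=cv2.INTER_CUBIC))
X=cloud('side',d); s=r.sense(); D=X-s['eef_pos']; m=(np.hypot(D[...,0],D[...,1])<75)&(X[...,2]>30)
h,e=np.histogram(D[...,2][m],bins=np.arange(-36,90,6)); print(dict(zip(e[:-1].astype(int).tolist(),h.tolist())))
m&=D[...,2]<70
v,u=np.nonzero(m&(D[...,2]<52)); print([(a,b,*X[b,a].round(0).astype(int).tolist()) for a,b in list(zip(u,v))[-12:]])
p2,_=grab('top','t12'); cv2.imwrite('pics/f12.png',p2[100:350,200:440,::-1])
E
```

```text
t 21.8 pos [444.6 279.6  47.1] jaw -13.26 xax [-0.002 -0.008 -1.   ] F [-0.1 -1.2 -0.1] op 82.0 q6 [ 0.56  0.4   1.96 -0.01  0.79  0.8 ]
{-36: 0, -30: 0, -24: 0, -18: 0, -12: 0, -6: 0, 0: 0, 6: 0, 12: 0, 18: 0, 24: 0, 30: 0, 36: 0, 42: 4, 48: 15, 54: 24, 60: 21, 66: 21, 72: 22, 78: 20}
[(np.int64(292), np.int64(209), 488, 281, 94), (np.int64(293), np.int64(211), 484, 269, 95), (np.int64(294), np.int64(211), 484, 263, 99), (np.int64(295), np.int64(211), 485, 259, 101), (np.int64(296), np.int64(211), 488, 258, 100), (np.int64(294), np.int64(212), 483, 260, 98), (np.int64(295), np.int64(212), 484, 257, 99), (np.int64(296), np.int64(212), 487, 258, 97), (np.int64(262), np.int64(216), 395, 286, 101), (np.int64(265), np.int64(217), 401, 279, 100), (np.int64(263), np.int64(218), 396, 282, 96), (np.int64(264), np.int64(218), 398, 281, 96)]
```

View pics/e12.png

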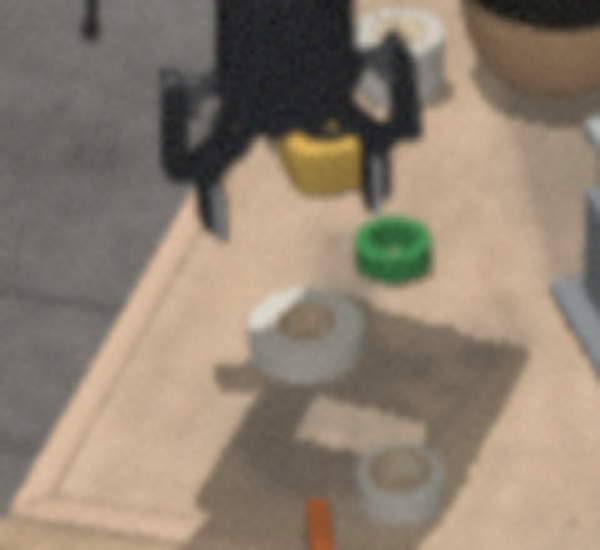

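View pics/f12.png

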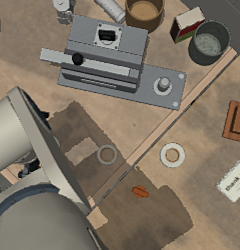

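```bash
python3 - <<'E'
from h import *
print(onplane('top',226,212,20),onplane('top',176,205,35))
p,d=load('s12'); print(roll('side',p,(262,220,300,250)))
hsv=cv2.cvtColor(p,cv2.COLOR_RGB2HSV); m=comp((hsv[...,2]>90)&(hsv[...,1]<60),(262,224,298,250));v,u=np.nonzero(m);print(u.min(),u.max(),v.min(),v.max())
p,d=load('s11'); hsv=cv2.cvtColor(p,cv2.COLOR_RGB2HSV); m=comp((hsv[...,2]>90)&(hsv[...,1]<60),(262,224,298,250));v,u=np.nonzero(m);print(u.min(),u.max(),v.min(),v.max())
E
```

```text
[532.50479862 324.18319668  20.        ] [550.02435627 436.24605324  35.        ]
[443.3 272.6  86.9 441.8 273.8  61.6  84.6]
269 297 224 249
269 297 224 249
```

Emit:
step_arm:
  rows:
    - [5.1,1,-15,0,0,0,82]
    - [5.1,1,-30,0,0,0,82]
    - [5.1,1,-45,0,0,0,82]
    - [5.1,1,-60,0,0,0,82]
    - [5.1,1,-72,0,0,0,82]
    - [5.1,1,-78,0,0,0,82]
    - [5.1,1,-82,0,0,0,82]
    - [5.1,1,-84,0,0,0,82]

```text
clock: 22.9
eef_pos: [452.6, 282.1, -33.8]
tcp_rot: [-0.764, 1.565, -0.995]
contact_force: [-0.3, -0.1, 0.3]
opening: 0.963
```

```bash
python3 - <<'E'
from h import *
st(); p,d=grab('side','s13'); cv2.imwrite('pics/e13.png',cv2.resize(p[170:280,220:340,::-1],None,fx=5,fy=5,interpolation=cv2.INTER_CUBIC))
E
```

```text
t 22.9 pos [452.6 282.1 -33.8] jaw -13.27 xax [ 0.003 -0.005 -1.   ] F [-0.3 -0.1  0.3] op 82.2 q6 [ 0.56  0.54  1.98 -0.01  0.62  0.8 ]
```

View pics/e13.png

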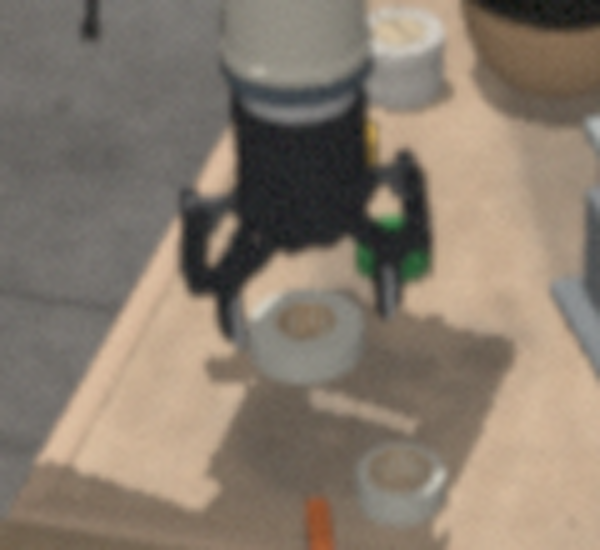

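Emit:
step_arm:
  rows:
    - [-2,-1,-4,0,0,0,82]
    - [-2.5,-1.3,-6,0,0,0,82]
    - [-2.5,-1.3,-6,0,0,0,70]
    - [-2.5,-1.3,-6,0,0,0,58]
    - [-2.5,-1.3,-6,0,0,0,55]
    - [-2.5,-1.3,-6,0,0,0,55]
    - [-2.5,-1.3,-6,0,0,0,55]
    - [-2.5,-1.3,-6,0,0,0,55]
  force: 35

```text
clock: 23.95
eef_pos: [449.9, 280.6, -39.4]
tcp_rot: [-0.831, 1.565, -1.063]
contact_force: [-2.2, -1.2, 6.6]
opening: 0.78
```

```bash
python3 - <<'E'
from h import *
st(); p,d=grab('side','s14'); cv2.imwrite('pics/e14.png',cv2.resize(p[170:280,220:340,::-1],None,fx=5,fy=5,interpolation=cv2.INTER_CUBIC))
E
```

```text
t 23.95 pos [449.9 280.6 -39.4] jaw -13.28 xax [ 0.003 -0.005 -1.   ] F [-2.2 -1.2  6.6] op 66.6 q6 [ 0.56  0.55  1.99 -0.01  0.61  0.8 ]
```

View pics/e14.png

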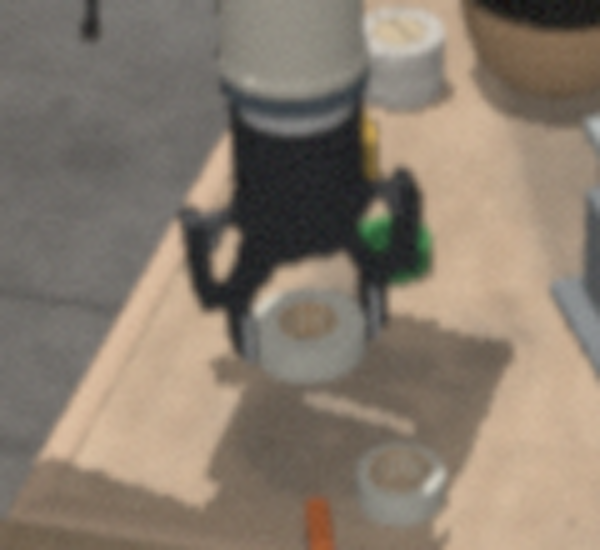

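Emit:
step_arm:
  rows:
    - [0,0,10,0,0,0,55]
    - [0,0,40,0,0,0,55]
    - [0,0,85,0,0,0,55]
    - [0,0,115,0,0,0,55]
    - [20,-40,115,0,0,0,55]
    - [43,-88,115,0,0,0,55]
    - [66,-136,115,0,0,0,55]
    - [90,-184,115,0,0,0,55]

```text
clock: 25.0
eef_pos: [540.7, 95.2, 76.4]
tcp_rot: [-0.668, 1.564, -0.899]
contact_force: [0.6, 1.0, -0.9]
opening: 0.78
```

Emit:
step_arm:
  rows:
    - [15,-31,0,0,0,0,55]
    - [30,-62,0,0,0,0,55]
    - [45,-91,0,0,0,0,55]
    - [45,-91,0,0,0,0,55]
    - [45,-91,-5,0,0,0,55]
    - [45,-91,-10,0,0,0,55]
    - [45,-91,-10,0,0,0,55]
    - [45,-91,-10,0,0,0,55]

```text
clock: 26.0
eef_pos: [585.5, 4.7, 66.4]
tcp_rot: [-0.7, 1.565, -0.93]
contact_force: [-0.3, -0.3, -1.3]
opening: 0.783
```

```bash
python3 - <<'E'
from h import *
st(); p,d=grab('side','s15'); cv2.imwrite('pics/e15.png',cv2.resize(p[170:290,300:440,::-1],None,fx=5,fy=5,interpolation=cv2.INTER_CUBIC))
p,d=grab('top','t15'); cv2.imwrite('pics/f15.png',cv2.resize(p[130:230,280:420,::-1],None,fx=5,fy=5,interpolation=cv2.INTER_CUBIC))
E
```

```text
t 26.0 pos [585.5   4.7  66.4] jaw -13.22 xax [ 0.004 -0.005 -1.   ] F [-0.3 -0.3 -1.3] op 66.9 q6 [ 0.01  0.44  1.83 -0.01  0.87  0.24]
```

View pics/e15.png

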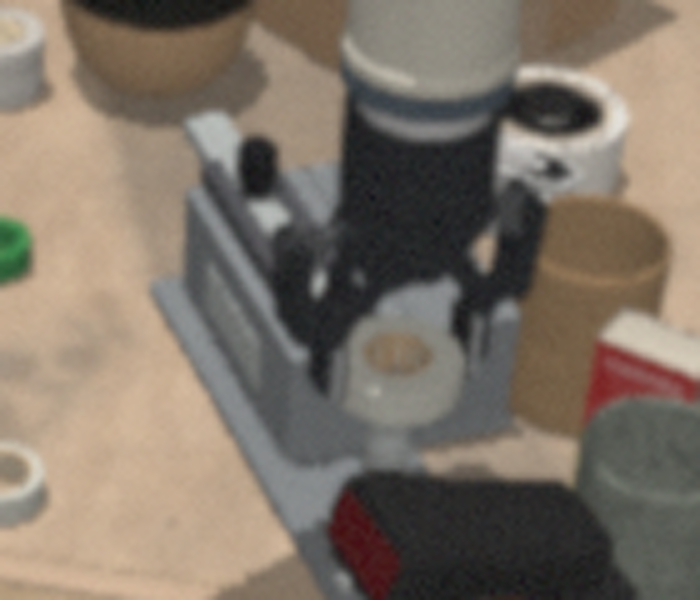

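View pics/f15.png

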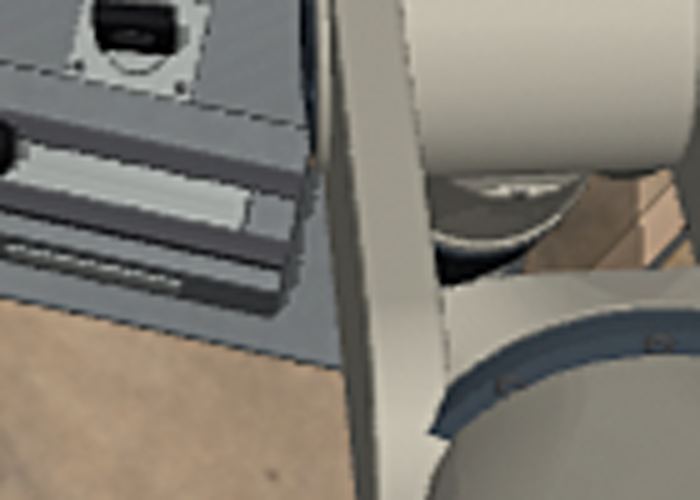

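Emit:
step_arm:
  rows:
    - [-0.5,-0.5,-5,0,0,0,55]
    - [-0.5,-0.5,-10,0,0,0,55]
    - [-0.5,-0.5,-16,0,0,0,55]
    - [-0.5,-0.5,-22,0,0,0,55]
    - [-0.5,-0.5,-28,0,0,0,55]
    - [-0.5,-0.5,-32,0,0,0,55]
    - [-0.5,-0.5,-36,0,0,0,55]
    - [-0.5,-0.5,-40,0,0,0,55]

```text
clock: 27.1
eef_pos: [585.3, 3.9, 26.3]
tcp_rot: [-0.641, 1.564, -0.872]
contact_force: [0.9, 0.6, -0.8]
opening: 0.78
```

```bash
python3 - <<'E'
from h import *
st(); p,d=grab('side','s16'); cv2.imwrite('pics/e16.png',cv2.resize(p[180:290,320:440,::-1],None,fx=5,fy=5,interpolation=cv2.INTER_CUBIC))
E
```

```text
t 27.1 pos [585.3   3.9  26.3] jaw -13.24 xax [ 0.004 -0.005 -1.   ] F [ 0.9  0.6 -0.8] op 66.6 q6 [ 0.01  0.5   1.85 -0.01  0.79  0.24]
```

View pics/e16.png

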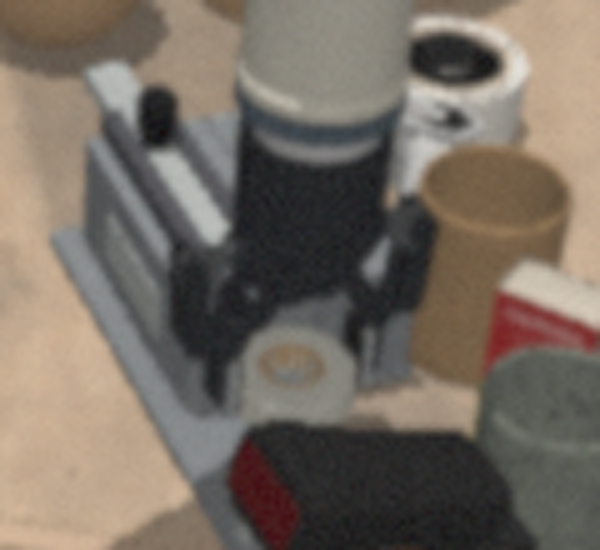

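Emit:
step_arm:
  rows:
    - [0,0,-6,0,0,0,55]
    - [0,0,-13,0,0,0,55]
    - [0,0,-20,0,0,0,55]
    - [0,0,-28,0,0,0,55]
    - [0,0,-36,0,0,0,55]
    - [0,0,-42,0,0,0,55]
    - [0,0,-46,0,0,0,55]
    - [0,0,-48,0,0,0,55]

```text
clock: 28.15
eef_pos: [585.0, 3.9, -22.4]
tcp_rot: [-0.741, 1.565, -0.972]
contact_force: [0.2, -0.5, -0.2]
opening: 0.781
```

```bash
python3 - <<'E'
from h import *
st()
E
```

```text
t 28.15 pos [585.    3.9 -22.4] jaw -13.24 xax [ 0.003 -0.005 -1.   ] F [ 0.2 -0.5 -0.2] op 66.7 q6 [ 0.01  0.57  1.86 -0.01  0.7   0.24]
```

Emit:
step_arm:
  rows:
    - [0,0,-1,0,0,0,55]
    - [0,0,-2,0,0,0,55]
    - [0,0,-2,0,0,0,70]
    - [0,0,-2,0,0,0,82]
    - [0,0,0,0,0,0,82]
    - [0,0,25,0,0,0,82]
    - [0,0,65,0,0,0,82]
    - [0,0,110,0,0,0,82]

```text
clock: 29.15
eef_pos: [584.4, 3.9, 88.4]
tcp_rot: [-0.929, 1.565, -1.16]
contact_force: [1.9, 0.4, -0.2]
opening: 0.961
```

```bash
python3 - <<'E'
from h import *
st(); p,d=grab('side','s17'); cv2.imwrite('pics/e17.png',cv2.resize(p[180:320,280:440,::-1],None,fx=5,fy=5,interpolation=cv2.INTER_CUBIC))
for nm,b in dict(narrow=(283,252,315,280),mid=(310,284,348,318)).items(): print(nm,roll('side',p,b))
E
```

```text
t 29.15 pos [584.4   3.9  88.4] jaw -13.24 xax [ 0.002 -0.005 -1.   ] F [ 1.9  0.4 -0.2] op 82.0 q6 [ 0.01  0.41  1.81 -0.01  0.91  0.24]
narrow [421.9 131.9  68.9 423.2 131.5  47.6  68.2]
mid [418.2 -21.3  73.8 417.8 -19.   52.7  72. ]
```

View pics/e17.png

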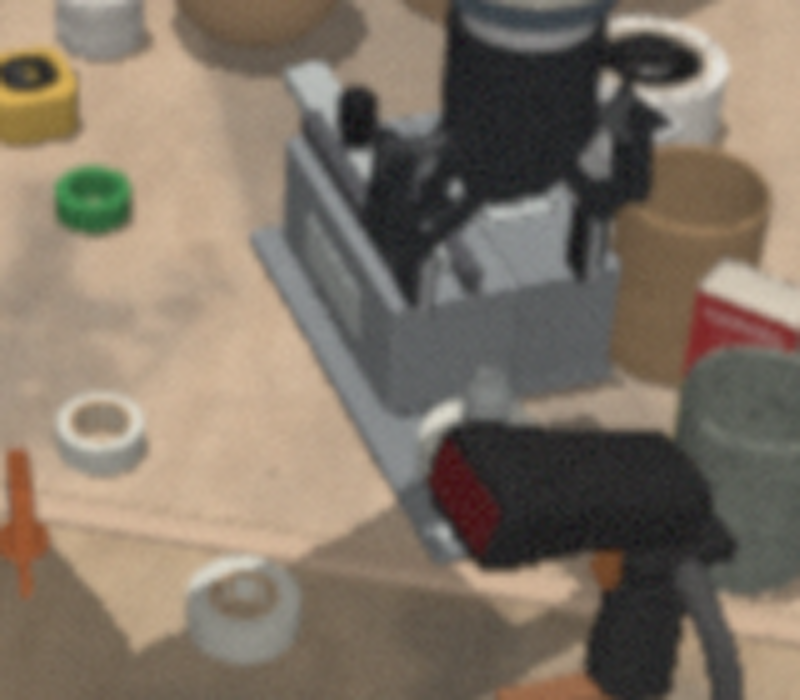

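Emit:
step_arm:
  rows:
    - [-15,-2,5,0,0,0,76]
    - [-50,-6,5,0,0,0,76]
    - [-90,-10,5,0,0,0,76]
    - [-130,-14,0,0,0,0,76]
    - [-155,-17,-20,0,0,0,76]
    - [-161,-17,-45,0,0,0,76]
    - [-161,-17,-68,0,0,0,76]
    - [-161,-17,-68,0,0,0,76]

```text
clock: 30.2
eef_pos: [424.4, -13.0, 25.1]
tcp_rot: [-0.472, 1.563, -0.703]
contact_force: [-0.3, -0.2, 0.6]
opening: 0.888
```

```bash
python3 - <<'E'
from h import *
st(); p,d=grab('side','s18'); cv2.imwrite('pics/e18.png',cv2.resize(p[230:330,270:390,::-1],None,fx=5,fy=5,interpolation=cv2.INTER_CUBIC))
E
```

```text
t 30.2 pos [424.4 -13.   25.1] jaw -13.24 xax [ 0.006 -0.005 -1.   ] F [-0.3 -0.2  0.6] op 75.8 q6 [-0.03  0.31  2.19 -0.01  0.63  0.21]
```

View pics/e18.png

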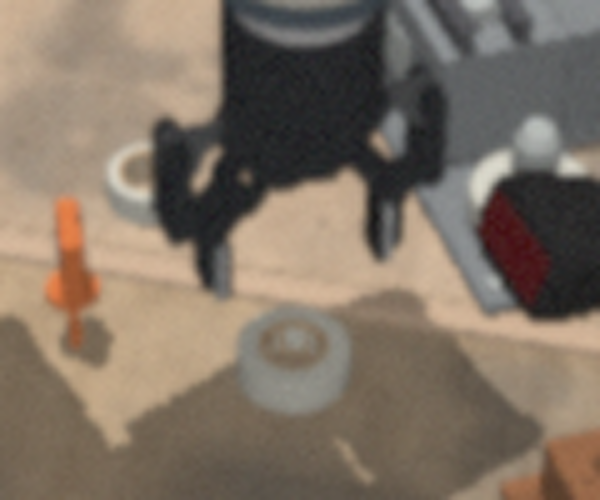

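Emit:
step_arm:
  rows:
    - [-1,0,-12,0,0,0,76]
    - [-1,0,-26,0,0,0,76]
    - [-1,0,-40,0,0,0,76]
    - [-1,0,-52,0,0,0,76]
    - [-1,0,-59,0,0,0,76]
    - [-1,0,-63,0,0,0,76]
    - [-1,0,-63,0,0,0,76]
    - [-1,0,-63,0,0,0,70]

```text
clock: 31.25
eef_pos: [424.8, -13.0, -36.8]
tcp_rot: [-0.319, 1.561, -0.551]
contact_force: [0.1, -0.5, 0.2]
opening: 0.818
```

Emit:
step_arm:
  rows:
    - [0,0,0,0,0,0,55]
    - [0,0,0,0,0,0,45]
    - [0,0,0,0,0,0,45]
    - [0,0,0,0,0,0,45]
    - [0,0,0,0,0,0,45]
    - [0,0,0,0,0,0,45]
    - [0,0,10,0,0,0,45]
    - [0,0,30,0,0,0,45]

```text
clock: 32.25
eef_pos: [424.3, -13.0, -6.4]
tcp_rot: [-0.38, 1.562, -0.612]
contact_force: [1.1, -0.5, -0.6]
opening: 0.663
```

```bash
python3 - <<'E'
from h import *
st(); p,d=grab('side','s19'); cv2.imwrite('pics/e19.png',cv2.resize(p[230:330,270:390,::-1],None,fx=5,fy=5,interpolation=cv2.INTER_CUBIC))
E
```

```text
t 32.25 pos [424.3 -13.   -6.4] jaw -13.25 xax [ 0.007 -0.005 -1.   ] F [ 1.1 -0.5 -0.6] op 56.7 q6 [-0.03  0.38  2.21 -0.01  0.55  0.21]
```

View pics/e19.png

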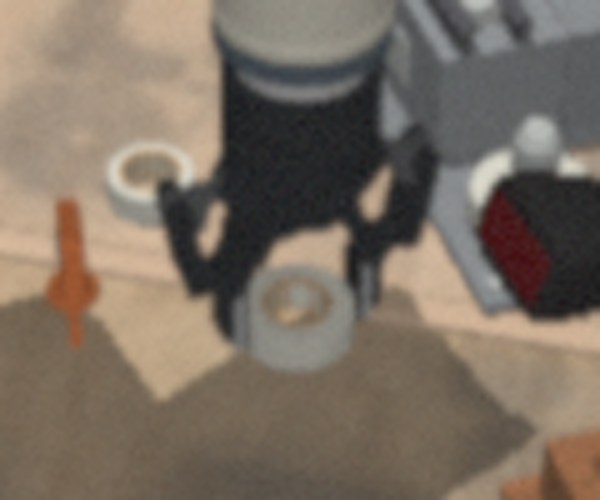

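Emit:
step_arm:
  rows:
    - [0,0,20,0,0,0,45]
    - [0,0,50,0,0,0,45]
    - [20,2,78,0,0,0,45]
    - [60,6,80,0,0,0,45]
    - [100,11,80,0,0,0,45]
    - [140,15,75,0,0,0,45]
    - [160.7,17.2,70,0,0,0,45]
    - [160.7,17.2,68,0,0,0,45]

```text
clock: 33.3
eef_pos: [587.5, 4.3, 63.5]
tcp_rot: [-0.206, 1.559, -0.437]
contact_force: [-0.9, 0.6, -0.4]
opening: 0.661
```

Emit:
step_arm:
  rows:
    - [0,0,-3,0,0,0,45]
    - [0,0,-6,0,0,0,45]
    - [0,0,-10,0,0,0,45]
    - [0,0,-15,0,0,0,45]
    - [0,0,-20,0,0,0,45]
    - [0,0,-25,0,0,0,45]
    - [0,0,-30,0,0,0,45]
    - [0,0,-35,0,0,0,45]

```text
clock: 34.3
eef_pos: [587.2, 4.3, 28.0]
tcp_rot: [-0.225, 1.56, -0.456]
contact_force: [-1.3, -0.3, 1.0]
opening: 0.67
```

```bash
python3 - <<'E'
from h import *
st(); p,d=grab('side','s20'); cv2.imwrite('pics/e20.png',cv2.resize(p[180:290,320:440,::-1],None,fx=5,fy=5,interpolation=cv2.INTER_CUBIC))
E
```

```text
t 34.3 pos [587.2   4.3  28. ] jaw -13.23 xax [ 0.01  -0.005 -1.   ] F [-1.3 -0.3  1. ] op 57.2 q6 [ 0.01  0.5   1.85 -0.01  0.79  0.24]
```

View pics/e20.png

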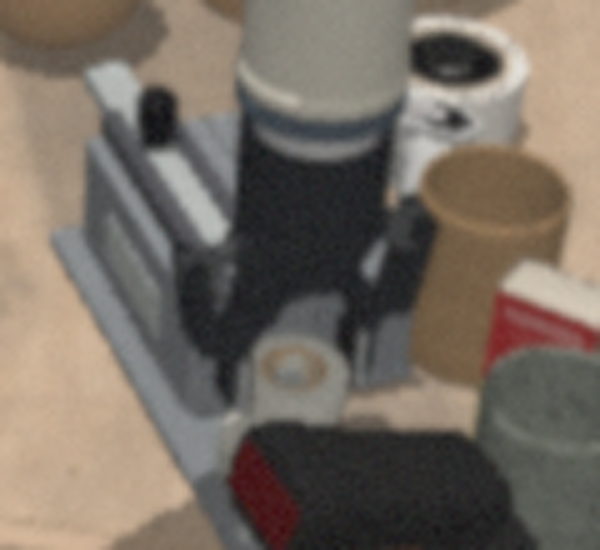

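Emit:
step_arm:
  rows:
    - [-1,0,-3,0.002,0.005,0,45]
    - [-2,0,-8,0.005,0.01,0,45]
    - [-2,0,-14,0.005,0.01,0,45]
    - [-2,0,-20,0.005,0.01,0,45]
    - [-2,0,-25,0.005,0.01,0,45]
    - [-2,0,-28,0.005,0.01,0,45]
    - [-2,0,-29,0.005,0.01,0,45]
    - [-2,0,-29,0.005,0.01,0,45]

```text
clock: 35.35
eef_pos: [584.9, 4.3, 0.1]
tcp_rot: [-2.983, 1.57, 3.069]
contact_force: [-6.9, -0.0, 20.6]
opening: 0.665
```

```bash
python3 - <<'E'
from h import *
st()
E
```

```text
t 35.35 pos [5.849e+02 4.300e+00 1.000e-01] jaw -13.23 xax [-0.  0. -1.] F [-6.9 -0.  20.6] op 56.8 q6 [0.   0.54 1.85 0.   0.75 0.24]
```

Emit:
step_arm:
  rows:
    - [0,0,0,0,0,0,60]
    - [0,0,0,0,0,0,74]
    - [0,0,0,0,0,0,74]
    - [0,0,15,0,0,0,74]
    - [0,0,45,0,0,0,70]
    - [0,0,80,0,0,0,66]
    - [-20,15,95,0,0,0,66]
    - [-50,40,95,0,0,0,66]

```text
clock: 36.35
eef_pos: [536.4, 44.4, 97.6]
tcp_rot: [0.318, 1.567, 0.086]
contact_force: [-0.2, 0.1, -0.1]
opening: 0.777
```

```bash
python3 - <<'E'
from h import *
st(); p,d=grab('side','s21'); cv2.imwrite('pics/e21.png',cv2.resize(p[180:320,280:440,::-1],None,fx=5,fy=5,interpolation=cv2.INTER_CUBIC))
for nm,b in dict(narrow=(283,252,315,280)).items(): print(nm,roll('side',p,b))
X=cloud('side',d); D=X-[585,4.2,0]; m=(np.hypot(D[...,0],D[...,1])<36)&(X[...,2]<85)&(X[...,2]>20); print(np.histogram(X[...,2][m],bins=np.arange(20,86,4)))
E
```

```text
t 36.35 pos [536.4  44.4  97.6] jaw -13.3 xax [ 0.004  0.    -1.   ] F [-0.2  0.1 -0.1] op 66.3 q6 [0.08 0.34 1.91 0.   0.89 0.31]
narrow [421.9 131.9  68.9 423.4 131.8  47.1  68.4]
(array([ 3,  2,  2, 14,  2,  3,  5,  6, 51, 40,  9, 16, 13, 22, 18,  2]), array([20, 24, 28, 32, 36, 40, 44, 48, 52, 56, 60, 64, 68, 72, 76, 80, 84]))
```

View pics/e21.png

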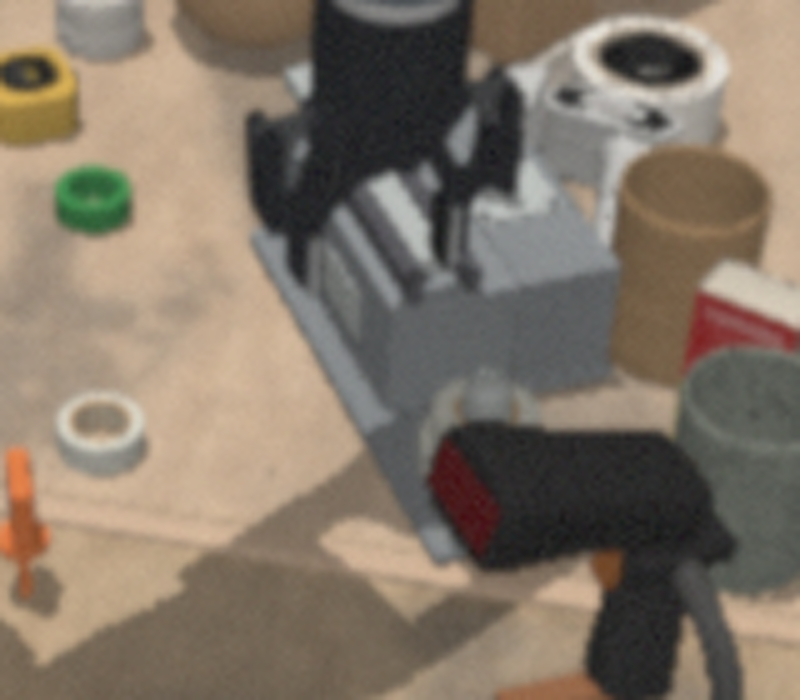

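Emit:
step_arm:
  rows:
    - [-10,9,0,0,0,0,66]
    - [-35,31,0,0,0,0,66]
    - [-65,57,0,0,0,0,66]
    - [-92,81,-10,0,0,0,66]
    - [-107.2,94.3,-25,0,0,0,66]
    - [-107.2,94.3,-45,0,0,0,66]
    - [-107.2,94.3,-65,0,0,0,66]
    - [-107.2,94.3,-70,0,0,0,66]

```text
clock: 37.4
eef_pos: [423.0, 140.9, 25.5]
tcp_rot: [-3.073, 1.567, 2.978]
contact_force: [-0.5, -0.5, 0.3]
opening: 0.774
```

```bash
python3 - <<'E'
from h import *
st(); p,d=grab('side','s22'); cv2.imwrite('pics/e22.png',cv2.resize(p[200:300,240:360,::-1],None,fx=5,fy=5,interpolation=cv2.INTER_CUBIC))
E
```

```text
t 37.4 pos [423.  140.9  25.5] jaw -13.27 xax [-0.004  0.001 -1.   ] F [-0.5 -0.5  0.3] op 66.1 q6 [0.32 0.34 2.14 0.   0.67 0.55]
```

View pics/e22.png

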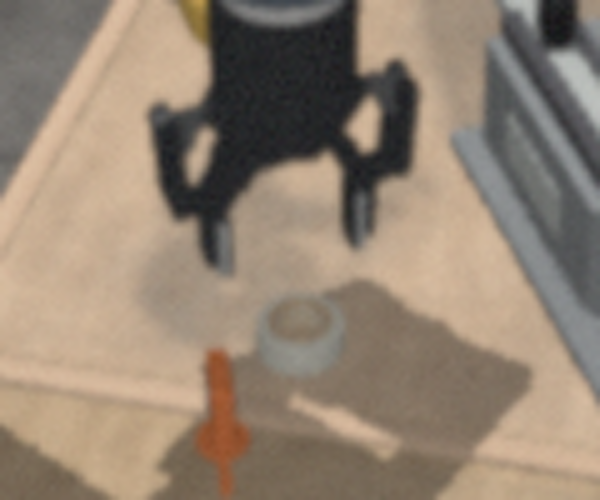

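Emit:
step_arm:
  rows:
    - [3,-1,-8,0,0,0,66]
    - [6,-2,-20,0,0,0,66]
    - [6.2,-2.2,-34,0,0,0,66]
    - [6.2,-2.2,-46,0,0,0,66]
    - [6.2,-2.2,-54,0,0,0,66]
    - [6.2,-2.2,-58,0,0,0,66]
    - [6.2,-2.2,-60,0,0,0,66]
    - [6.2,-2.2,-60,0,0,0,60]

```text
clock: 38.45
eef_pos: [429.5, 138.7, -34.3]
tcp_rot: [-3.123, 1.567, 2.929]
contact_force: [-1.0, -0.7, -0.2]
opening: 0.7
```

Emit:
step_arm:
  rows:
    - [0,0,0,0,0,0,48]
    - [0,0,0,0,0,0,36]
    - [0,0,0,0,0,0,36]
    - [0,0,0,0,0,0,36]
    - [0,0,0,0,0,0,36]
    - [0,0,0,0,0,0,36]
    - [0,0,10,0,0,0,36]
    - [0,0,30,0,0,0,36]

```text
clock: 39.45
eef_pos: [429.0, 138.5, -3.9]
tcp_rot: [-3.005, 1.566, 3.047]
contact_force: [-0.2, 0.1, -0.8]
opening: 0.541
```

```bash
python3 - <<'E'
from h import *
st(); p,d=grab('side','s23'); cv2.imwrite('pics/e23.png',cv2.resize(p[200:300,240:360,::-1],None,fx=5,fy=5,interpolation=cv2.INTER_CUBIC))
E
```

```text
t 39.45 pos [429.  138.5  -3.9] jaw -13.28 xax [-0.004  0.    -1.   ] F [-0.2  0.1 -0.8] op 46.2 q6 [0.31 0.4  2.14 0.   0.6  0.54]
```

View pics/e23.png

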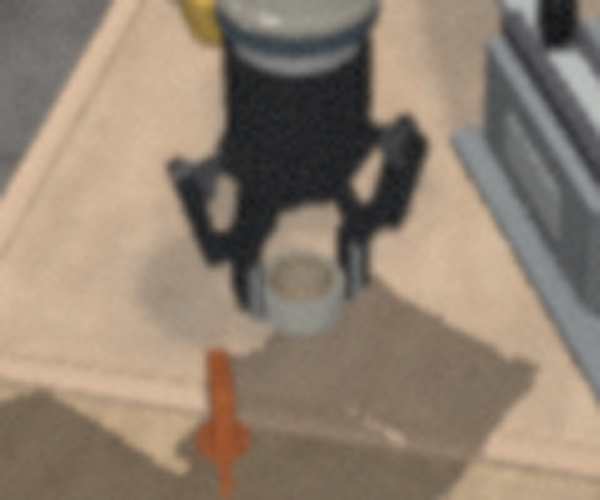

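Emit:
step_arm:
  rows:
    - [0,0,25,0,0,0,36]
    - [0,0,60,0,0,0,36]
    - [12,-10,82,0,0,0,36]
    - [42,-36,82,0,0,0,36]
    - [80,-69,82,0,0,0,36]
    - [118,-102,80,0,0,0,36]
    - [146,-126,76,0,0,0,36]
    - [156,-134.3,72,0,0,0,36]

```text
clock: 40.5
eef_pos: [588.0, 3.4, 70.3]
tcp_rot: [1.906, 1.569, 1.673]
contact_force: [-0.0, 0.7, -0.0]
opening: 0.54
```

Emit:
step_arm:
  rows:
    - [0,0,0,0,0,0,36]
    - [0,0,0,0,0,0,36]
    - [0,0,-5,0,0,0,36]
    - [0,0,-10,0,0,0,36]
    - [0,0,-15,0,0,0,36]
    - [0,0,-20,0,0,0,36]
    - [0,0,-24,0,0,0,36]
    - [0,0,-26,0,0,0,36]

```text
clock: 41.5
eef_pos: [587.9, 3.3, 44.0]
tcp_rot: [2.171, 1.569, 1.937]
contact_force: [0.0, -0.2, -0.6]
opening: 0.541
```

```bash
python3 - <<'E'
from h import *
st(); p,d=grab('side','s24'); cv2.imwrite('pics/e24.png',cv2.resize(p[180:290,320:440,::-1],None,fx=5,fy=5,interpolation=cv2.INTER_CUBIC))
E
```

```text
t 41.5 pos [587.9   3.3  44. ] jaw -13.37 xax [-0.001  0.001 -1.   ] F [ 0.  -0.2 -0.6] op 46.2 q6 [0.   0.48 1.83 0.   0.83 0.23]
```

View pics/e24.png

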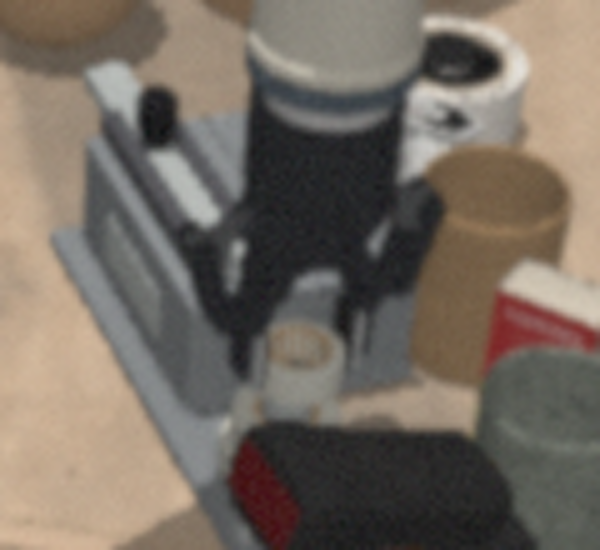

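Emit:
step_arm:
  rows:
    - [-2,0.6,0,0,0,0,36]
    - [-2.9,0.9,-2,0,0,0,36]
    - [-2.9,0.9,-6,0,0,0,36]
    - [-2.9,0.9,-10,0,0,0,36]
    - [-2.9,0.9,-15,0,0,0,36]
    - [-2.9,0.9,-19,0,0,0,36]
    - [-2.9,0.9,-22,0,0,0,36]
    - [-2.9,0.9,-23,0,0,0,36]

```text
clock: 42.55
eef_pos: [584.9, 4.3, 22.1]
tcp_rot: [2.418, 1.569, 2.185]
contact_force: [-8.4, 1.0, 25.2]
opening: 0.542
```

```bash
python3 - <<'E'
from h import *
st()
E
```

```text
t 42.55 pos [584.9   4.3  22.1] jaw -13.37 xax [-0.001  0.001 -1.   ] F [-8.4  1.  25.2] op 46.3 q6 [0.   0.51 1.85 0.   0.79 0.24]
```

Emit:
step_arm:
  rows:
    - [0,0,0,0,0,0,52]
    - [0,0,0,0,0,0,64]
    - [0,0,0,0,0,0,64]
    - [0,0,15,0,0,0,64]
    - [0,0,45,0,0,0,64]
    - [0,0,80,0,0,0,50]
    - [-5,25,105,0,0,0,42]
    - [0,60,105,0,0,0,42]

```text
clock: 43.55
eef_pos: [586.3, 64.4, 130.6]
tcp_rot: [0.689, 1.567, 0.454]
contact_force: [-0.1, -0.4, 0.1]
opening: 0.487
```

Emit:
step_arm:
  rows:
    - [10,40,0,0,0,0,42]
    - [25,80,0,0,0,0,42]
    - [40,118,0,0,0,0,42]
    - [46.5,128.5,0,0,0,0,42]
    - [46.5,128.5,0,0,0,0,42]
    - [46.5,128.5,-5,0,0,0,42]
    - [46.5,128.5,-10,0,0,0,42]
    - [46.5,128.5,-10,0,0,0,42]

```text
clock: 44.55
eef_pos: [632.2, 192.0, 120.0]
tcp_rot: [0.754, 1.568, 0.518]
contact_force: [0.6, -0.4, 0.3]
opening: 0.491
```

```bash
python3 - <<'E'
from h import *
st(); p,d=grab('side','s25'); cv2.imwrite('pics/e25.png',cv2.resize(p[170:290,300:440,::-1],None,fx=5,fy=5,interpolation=cv2.INTER_CUBIC))
p,d=grab('top','t25'); cv2.imwrite('pics/f25.png',cv2.resize(p[150:220,300:400,::-1],None,fx=7,fy=7,interpolation=cv2.INTER_NEAREST))
X=cloud('top',d); print(X[170:198,352:376:2,2].round(0).astype(int))
E
```

```text
t 44.55 pos [632.2 192.  120. ] jaw -13.51 xax [ 0.002  0.001 -1.   ] F [ 0.6 -0.4  0.3] op 41.9 q6 [0.29 0.48 1.62 0.   1.04 0.53]
[[   8    8   11    9   11   33    7    9    5    9    5   10]
 [   8    8    7   32   37   54   73   72   40   11    6   11]
 [   8    6   37   57   73   75   78   76   77   55    9   10]
 [   9   36   36   57   74   76   77   75   79   75   13   10]
 [   8   36   56   74   77   73   77   78   72   75   77    7]
 [  10   37   52   76   72   74   70   70   78   76   75   35]
 [  37   59   76   74   72   64   60   60 1144   76   71   76]
 [  34   56   77   75 1144   72   73   72   59   74   75   71]
 [  37   51   76   77   52   79   74   76   72   68   73   71]
 [  36   53   74   76   71   76   78   77 1144   62   76   75]
 [  57   57   75   79   74   73   78   76   78   54   76   72]
 [  53   71   78   75   74   80   77   76   77   49   78   76]
 [  55   66   76   78   75   79   78   77   78   69   79   73]
 [  56   67   74   78   69   76   74   78   75 1144   74   77]
 [  58   61   76   74   74   71   75   76   75   38   72   73]
 [  53   58   74   75   69   73   76   74   74   41   74   75]
 [  54   57   76   79   74   72   75   75   69   72   75   78]
 [  49   57   74   74   76   70   73   70   79   77   75   58]
 [  44   55   69   70   75   77   75   76   74   76   75   55]
 [  33   59   62   75   75   74   73   76   75   72   69   55]
 [  35   54   51   63   76   79   77   75   77   74   54   55]
 [  34   48   61   52   73   71   76   77   72   62   55   41]
 [  38   38   56   55   58   68   69   72   59   56   55   34]
 [  37   37   50   55   54   56   56   57   56   52   45   32]
 [  33   33   37   51   54   54   55   55   55   56   39   32]
 [  19   35   41   40   51   56   58   56   53   34   37    7]
 [  11   32   35   33   37   44   48   43   39   35   27    9]
 [  10   18   29   33   38   34   37   37   35   36    9    7]]
```

View pics/e25.png

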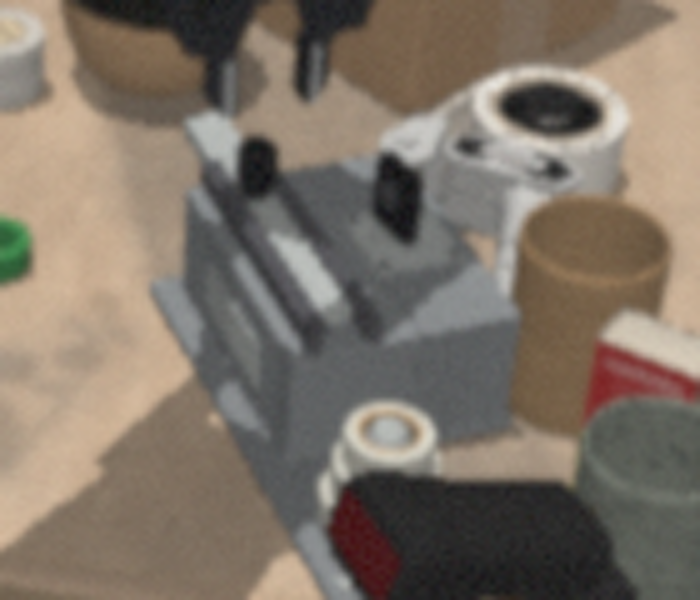

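View pics/f25.png

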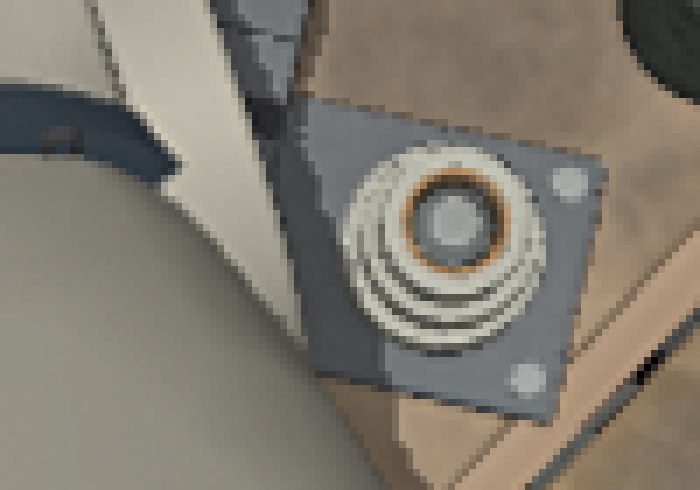

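Emit:
step_arm:
  rows:
    - [-0.8,1.5,-8,0,0,0,42]
    - [-0.8,1.5,-18,0,0,0,42]
    - [-0.8,1.5,-28,0,0,0,42]
    - [-0.8,1.5,-38,0,0,0,42]
    - [-0.8,1.5,-46,0,0,0,42]
    - [-0.8,1.5,-50,0,0,0,35]
    - [-0.8,1.5,-50,0,0,0,15]
    - [-0.8,1.5,-50,0,0,0,15]

```text
clock: 45.65
eef_pos: [631.5, 193.9, 70.1]
tcp_rot: [0.764, 1.568, 0.529]
contact_force: [0.6, -0.7, -6.5]
opening: 0.262
```

Emit:
step_arm:
  rows:
    - [0,0,0,0,0,0,15]
    - [0,0,0,0,0,0,15]
    - [-3,-12,0,0,0,0,15]
    - [-7.3,-29,0,0,0,0,15]
    - [-11,-44,0,0,0,0,15]
    - [-15,-60,0,0,0,0,15]
    - [-19,-76,0,0,0,0,15]
    - [-22,-88,0,0,0,0,15]

```text
clock: 46.65
eef_pos: [609.3, 104.6, 70.1]
tcp_rot: [0.703, 1.568, 0.467]
contact_force: [2.3, 2.1, -8.8]
opening: 0.262
```

```bash
python3 - <<'E'
from h import *
st()
E
```

```text
t 46.65 pos [609.3 104.6  70.1] jaw -13.52 xax [ 0.003  0.001 -1.   ] F [ 2.3  2.1 -8.8] op 22.3 q6 [0.17 0.48 1.75 0.   0.91 0.4 ]
```

Emit:
step_arm:
  rows:
    - [-0.8,-3,0,0,0,0,15]
    - [-1.5,-6,0,0,0,0,15]
    - [-2.1,-8,0,0,0,0,15]
    - [-2.4,-9.2,0,0,0,0,15]
    - [-2.5,-9.8,0,0,0,0,15]
    - [-2.6,-10.2,0,0,0,0,15]
    - [-2.6,-10.4,0,0,0,0,15]
    - [-2.6,-10.4,0,0,0,0,15]

```text
clock: 47.65
eef_pos: [607.4, 96.7, 70.1]
tcp_rot: [1.056, 1.565, 0.82]
contact_force: [4.6, 12.3, -10.8]
opening: 0.264
```

```bash
python3 - <<'E'
from h import *
st()
E
```

```text
t 47.65 pos [607.4  96.7  70.1] jaw -13.52 xax [ 0.004  0.004 -1.   ] F [  4.6  12.3 -10.8] op 22.5 q6 [0.15 0.48 1.76 0.   0.9  0.39]
```

Emit:
step_arm:
  rows:
    - [0,0.5,0,0,0,0,30]
    - [0,0.5,0,0,0,0,42]
    - [0,0.5,0,0,0,0,42]
    - [0,0.5,15,0,0,0,42]
    - [0,0.5,40,0,0,0,42]
    - [5,2,70,0,0,0,36]
    - [30,14,85,0,0,0,36]
    - [60,26,85,0,0,0,36]

```text
clock: 48.65
eef_pos: [669.2, 123.0, 158.7]
tcp_rot: [0.796, 1.561, 0.56]
contact_force: [0.2, -0.2, 0.3]
opening: 0.422
```

Emit:
step_arm:
  rows:
    - [14,8,0,0,0,0,36]
    - [16,8,0,0,0,0,36]
    - [16,8,0,0,0,0,36]
    - [16,8,0,0,0,0,36]
    - [16,8,-10,0,0,0,36]
    - [16,8,-20,0,0,0,36]
    - [16,8,-30,0,0,0,36]
    - [16,8,-30,0,0,0,36]

```text
clock: 49.65
eef_pos: [684.4, 130.8, 127.1]
tcp_rot: [0.911, 1.563, 0.674]
contact_force: [-0.4, 1.0, 0.2]
opening: 0.424
```

```bash
python3 - <<'E'
from h import *
st(); p,d=grab('side','s26'); cv2.imwrite('pics/e26.png',cv2.resize(p[170:290,300:440,::-1],None,fx=5,fy=5,interpolation=cv2.INTER_CUBIC))
E
```

```text
t 49.65 pos [684.4 130.8 127.1] jaw -13.55 xax [ 0.006  0.005 -1.   ] F [-0.4  1.   0.2] op 36.2 q6 [0.18 0.52 1.53 0.   1.08 0.42]
```

View pics/e26.png

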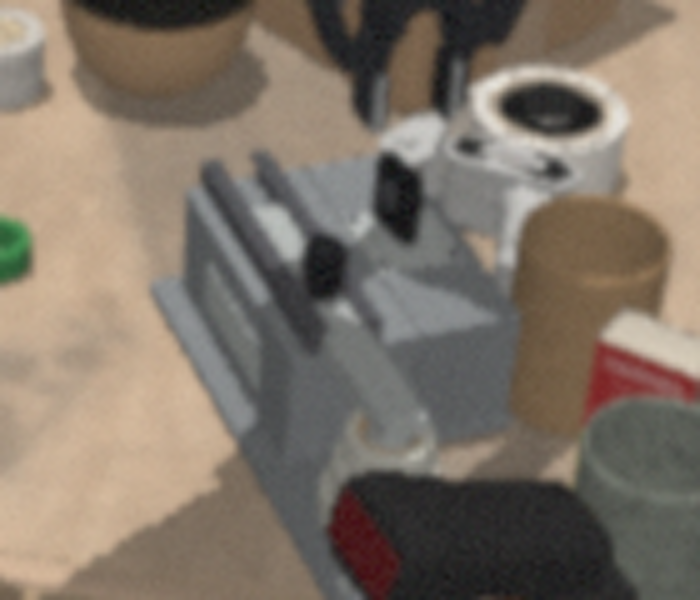

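Emit:
step_arm:
  rows:
    - [-0.9,-0.5,-5,-0.002,0.003,0.06,36]
    - [-0.9,-0.5,-14,-0.005,0.006,0.12,36]
    - [-0.9,-0.5,-24,-0.005,0.006,0.12,36]
    - [-0.9,-0.5,-34,-0.005,0.006,0.12,36]
    - [-0.9,-0.5,-44,-0.005,0.006,0.12,36]
    - [-0.9,-0.5,-53,-0.005,0.006,0.12,36]
    - [-0.9,-0.5,-59,-0.005,0.006,0.12,36]
    - [-0.9,-0.5,-60,-0.005,0.006,0.12,36]

```text
clock: 50.7
eef_pos: [683.7, 130.3, 67.4]
tcp_rot: [2.244, 1.571, 2.127]
contact_force: [-0.0, -0.5, 0.3]
opening: 0.421
```

Emit:
step_arm:
  rows:
    - [0,0,0,0,0,0,25]
    - [0,0,0,0,0,0,12]
    - [0,0,0,0,0,0,4]
    - [0,0,0,0,0,0,4]
    - [0,0,0,0,0,0,4]
    - [0,0,0,0,0,0,4]
    - [0,0,0,0,0,0,4]
    - [0,0,0,0,0,0,4]
  force: 50

```text
clock: 51.7
eef_pos: [683.4, 130.4, 67.6]
tcp_rot: [2.962, 1.57, 2.845]
contact_force: [-4.7, 1.1, 5.9]
opening: 0.132
```

```bash
python3 - <<'E'
from h import *
st(); print(r.sense()['wrist_torque'])
E
```

```text
t 51.7 pos [683.4 130.4  67.6] jaw -6.68 xax [-0.001  0.    -1.   ] F [-4.7  1.1  5.9] op 11.3 q6 [0.19 0.59 1.56 0.   0.99 0.3 ]
[0.04170512 0.93864551 0.04176243]
```

Emit:
step_arm:
  rows:
    - [0,0,0,0,0,0.1,4]
    - [0,0,0,0,0,0.25,4]
    - [0,0,0,0,0,0.4,4]
    - [0,0,0,0,0,0.55,4]
    - [0,0,0,0,0,0.7,4]
    - [0,0,0,0,0,0.85,4]
    - [0,0,0,0,0,1.0,4]
    - [0,0,0,0,0,1.15,4]

```text
clock: 52.7
eef_pos: [682.9, 130.2, 67.6]
tcp_rot: [2.581, 1.569, -2.664]
contact_force: [-5.4, 0.4, 5.0]
opening: 0.133
```

```bash
python3 - <<'E'
from h import *
st(); print(r.sense()['wrist_torque'])
E
```

```text
t 52.7 pos [682.9 130.2  67.6] jaw 59.48 xax [-0.001 -0.001 -1.   ] F [-5.4  0.4  5. ] op 11.3 q6 [ 0.19  0.59  1.57 -0.    0.99 -0.85]
[-0.11515224  0.96359802 -0.12909516]
```

Turn further to the locked stop, watching torque.

Emit:
step_arm:
  rows:
    - [0,0,0,0,0,0.08,4]
    - [0,0,0,0,0,0.16,4]
    - [0,0,0,0,0,0.24,4]
    - [0,0,0,0,0,0.3,4]
    - [0,0,0,0,0,0.35,4]
    - [0,0,0,0,0,0.38,4]
    - [0,0,0,0,0,0.4,4]
    - [0,0,0,0,0,0.4,4]

```text
clock: 53.7
eef_pos: [683.0, 130.1, 67.6]
tcp_rot: [2.616, 1.569, -2.23]
contact_force: [-2.7, 0.0, 3.1]
opening: 0.131
```

```bash
python3 - <<'E'
from h import *
st(); print(r.sense()['wrist_torque'])
E
```

```text
t 53.7 pos [683.  130.1  67.6] jaw 82.39 xax [-0.001 -0.001 -1.   ] F [-2.7  0.   3.1] op 11.2 q6 [ 0.19  0.59  1.57 -0.    0.99 -1.25]
[ 0.00232788  0.59035131 -0.0242158 ]
```

Emit:
step_arm:
  rows:
    - [0,0,0,0,0,0.03,4]
    - [0,0,0,0,0,0.06,4]
    - [0,0,0,0,0,0.08,4]
    - [0,0,0,0,0,0.08,4]
    - [0,0,0,0,0,0.08,4]
    - [0,0,0,0,0,0.08,4]
    - [0,0,0,0,0,0.08,4]
    - [0,0,0,0,0,0.08,4]

```text
clock: 54.7
eef_pos: [682.9, 130.1, 67.6]
tcp_rot: [2.621, 1.569, -2.144]
contact_force: [-4.9, -0.7, 3.8]
opening: 0.135
```

```bash
python3 - <<'E'
from h import *
st(); print(r.sense()['wrist_torque'])
E
```

```text
t 54.7 pos [682.9 130.1  67.6] jaw 86.97 xax [-0.001 -0.001 -1.   ] F [-4.9 -0.7  3.8] op 11.6 q6 [ 0.19  0.59  1.57 -0.    0.99 -1.33]
[-0.09717663  0.79697777 -0.47806055]
```

Emit:
step_arm:
  rows:
    - [0,0,0,0,0,-0.04,4]
    - [0,0,0,0,0,-0.08,4]
    - [0,0,0,0,0,-0.12,4]
    - [0,0,0,0,0,-0.14,4]
    - [0,0,1,0,0,-0.14,4]
    - [0,0,3,0,0,-0.14,4]
    - [0,0,6,0,0,-0.14,4]
    - [0,0,9,0,0,-0.14,4]

```text
clock: 55.7
eef_pos: [683.1, 130.0, 76.8]
tcp_rot: [2.751, 1.569, -2.154]
contact_force: [-0.4, -0.6, -0.4]
opening: 0.134
```

```bash
python3 - <<'E'
from h import *
st(); print(r.sense()['wrist_torque'])
p,d=grab('side','s27'); cv2.imwrite('pics/e27.png',cv2.resize(p[170:250,340:420,::-1],None,fx=7,fy=7,interpolation=cv2.INTER_CUBIC))
E
```

```text
t 55.7 pos [683.1 130.   76.8] jaw 78.96 xax [-0.001 -0.001 -1.   ] F [-0.4 -0.6 -0.4] op 11.5 q6 [ 0.19  0.58  1.56 -0.    1.01 -1.19]
[ 0.03097115 -0.02444458 -0.01540123]
```

View pics/e27.png

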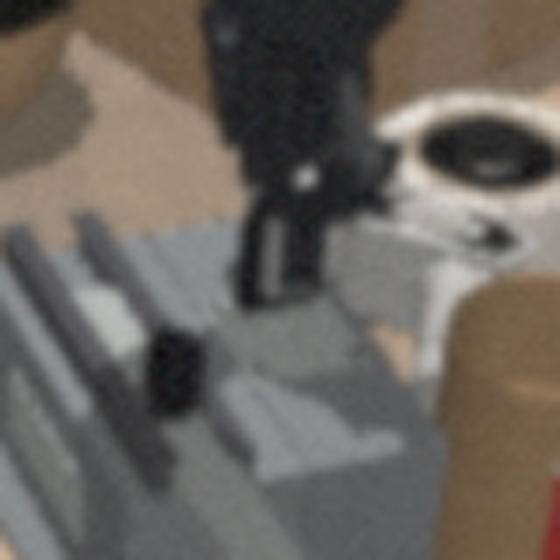

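Emit:
step_arm:
  rows:
    - [0,0,5,0,0,0,4]
    - [0,0,12,0,0,0,4]
    - [0,0,20,0,0,0,4]
    - [0,0,30,0,0,0,4]
    - [0,0,45,0,0,0,4]
    - [0,0,62,0,0,0,4]
    - [0,0,80,0,0,0,4]
    - [0,0,85,0,0,0,4]

```text
clock: 56.75
eef_pos: [684.2, 130.3, 164.5]
tcp_rot: [-1.648, 1.568, -0.27]
contact_force: [0.1, -0.2, -0.9]
opening: 0.134
```

```bash
python3 - <<'E'
from h import *
st(); print(r.sense()['wrist_torque'])
p,d=grab('side','s28'); cv2.imwrite('pics/e28.png',cv2.resize(p[140:250,330:430,::-1],None,fx=5,fy=5,interpolation=cv2.INTER_CUBIC))
E
```

```text
t 56.75 pos [684.2 130.3 164.5] jaw 78.96 xax [ 0.002 -0.001 -1.   ] F [ 0.1 -0.2 -0.9] op 11.5 q6 [ 0.19  0.49  1.5  -0.    1.15 -1.19]
[-0.01413408 -0.02855179  0.00187337]
```

View pics/e28.png

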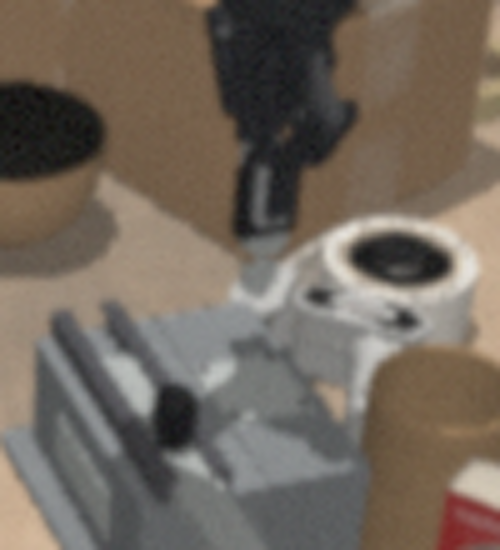

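Emit:
step_arm:
  rows:
    - [-10,-17,5,0,0,-0.01,4]
    - [-34,-56,8,0,0,-0.03,4]
    - [-62,-102,8,0,0,-0.03,4]
    - [-90,-148,8,0,0,-0.03,4]
    - [-118,-194,8,0,0,-0.03,4]
    - [-146,-240,5,0,0,-0.03,4]
    - [-172,-282,0,0,0,-0.03,4]
    - [-187.2,-306.8,-5,0,0,-0.03,4]

```text
clock: 57.8
eef_pos: [494.2, -178.5, 158.9]
tcp_rot: [-2.271, 1.57, -0.925]
contact_force: [1.1, 0.2, -0.2]
opening: 0.134
```

```bash
python3 - <<'E'
from h import *
st()
p,d=grab('side','s29'); cv2.imwrite('pics/e29.png',cv2.resize(p[170:370,300:460,::-1],None,fx=3,fy=3,interpolation=cv2.INTER_CUBIC))
p,d=grab('top','t29'); cv2.imwrite('pics/f29.png',p[120:420,300:640,::-1])
X=cloud('top',d).reshape(-1,3)
# arm points above 330 near lamp
for z0 in range(320,700,60):
    m=(X[:,0]>340)&(X[:,0]<470)&(X[:,1]<-60)&(X[:,1]>-330)&(X[:,2]>z0)&(X[:,2]<z0+60)
    if m.sum(): print(z0,m.sum(),'ymin',np.percentile(X[m,1],2).round())
E
```

```text
t 57.8 pos [ 494.2 -178.5  158.9] jaw 77.12 xax [ 0.001 -0.001 -1.   ] F [ 1.1  0.2 -0.2] op 11.4 q6 [-0.35  0.24  1.88 -0.    1.02 -1.69]
320 39 ymin -161.0
440 45 ymin -189.0
500 1508 ymin -207.0
560 4933 ymin -224.0
620 7345 ymin -208.0
680 2457 ymin -155.0
```

View pics/e29.png

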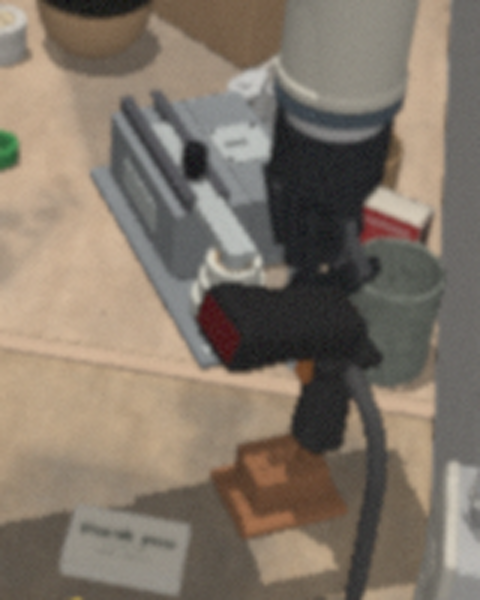

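View pics/f29.png

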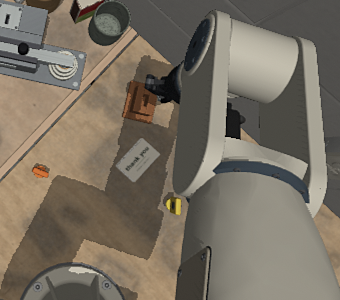

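Emit:
step_arm:
  rows:
    - [1.5,1,-8,0,0,0,4]
    - [2.8,2,-20,0,0,0,4]
    - [2.8,2,-34,0,0,0,4]
    - [2.8,2,-48,0,0,0,4]
    - [2.8,2,-62,0,0,0,4]
    - [2.8,2,-72,0,0,0,4]
    - [2.8,2,-80,0,0,0,4]
    - [2.8,2,-84,0,0,0,4]

```text
clock: 58.9
eef_pos: [496.4, -176.7, 74.0]
tcp_rot: [2.448, 1.57, -2.491]
contact_force: [-0.3, 0.1, -0.1]
opening: 0.132
```

```bash
python3 - <<'E'
from h import *
st()
p,d=grab('side','s30'); x0,y0,f=370,270,9
im=cv2.resize(p[y0:y0+70,x0:x0+70,::-1],None,fx=f,fy=f,interpolation=cv2.INTER_CUBIC); cv2.imwrite('pics/e30.png',im)
p,d=grab('top','t30'); cv2.imwrite('pics/f30.png',cv2.resize(p[180:260,410:490,::-1],None,fx=7,fy=7,interpolation=cv2.INTER_NEAREST))
E
```

```text
t 58.9 pos [ 496.4 -176.7   74. ] jaw 77.04 xax [-0.001 -0.001 -1.   ] F [-0.3  0.1 -0.1] op 11.3 q6 [-0.34  0.36  1.95 -0.    0.84 -1.69]
```

View pics/e30.png

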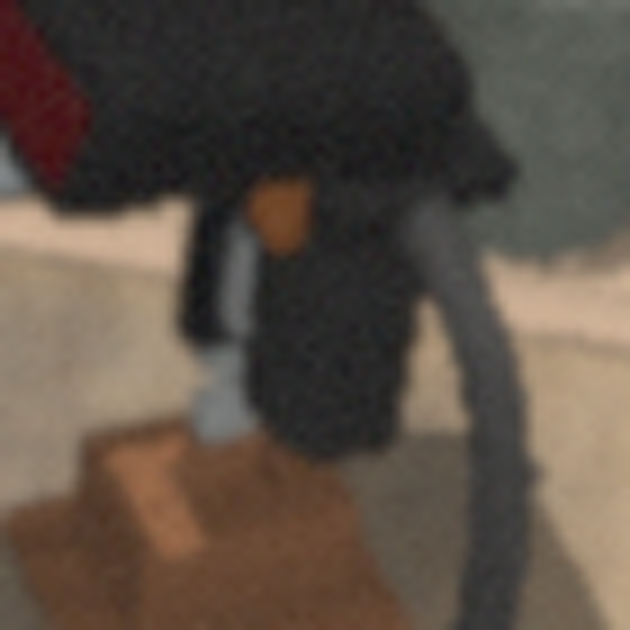

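View pics/f30.png

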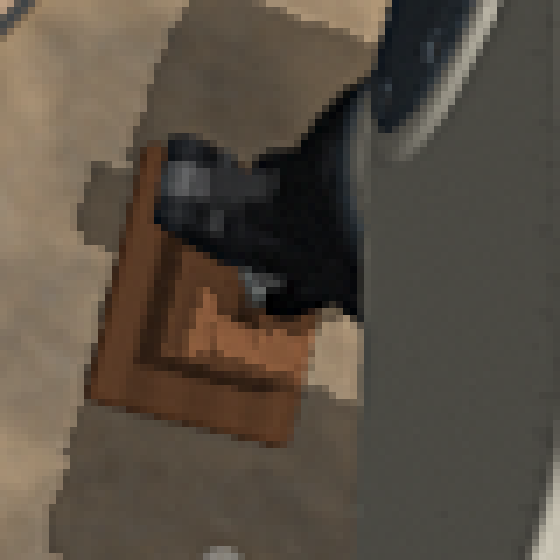

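Emit:
step_arm:
  rows:
    - [0.5,0,-4,0,0,0,4]
    - [0.5,0,-8,0,0,0,4]
    - [0.5,0,-12,0,0,0,4]
    - [0.5,0,-15,0,0,0,4]
    - [0.5,0,-18,0,0,0,4]
    - [0.5,0,-20,0,0,0,4]
    - [0.5,0,-22,0,0,0,4]
    - [0.5,0,-24,0,0,0,4]

```text
clock: 60.0
eef_pos: [497.0, -176.7, 50.2]
tcp_rot: [2.494, 1.57, -2.444]
contact_force: [0.2, 0.1, -0.2]
opening: 0.134
```

```bash
python3 - <<'E'
from h import *
st()
E
```

```text
t 60.0 pos [ 497.  -176.7   50.2] jaw 77.05 xax [-0.001 -0.001 -1.   ] F [ 0.2  0.1 -0.2] op 11.5 q6 [-0.34  0.39  1.96 -0.    0.79 -1.69]
```

Tip is 10 mm into the slot without force.

Emit:
step_arm:
  rows:
    - [0,0,-4,0,0,0,4]
    - [0,0,-8,0,0,0,4]
    - [0,0,-12,0,0,0,4]
    - [0,0,-15,0,0,0,4]
    - [0,0,-18,0,0,0,4]
    - [0,0,-20,0,0,0,4]
    - [0,0,-21,0,0,0,4]
    - [0,0,-22,0,0,0,4]

```text
clock: 61.0
eef_pos: [497.1, -176.8, 28.4]
tcp_rot: [2.625, 1.57, -2.314]
contact_force: [-3.6, 0.2, 13.1]
opening: 0.131
```

```bash
python3 - <<'E'
from h import *
st()
E
```

```text
t 61.0 pos [ 497.1 -176.8   28.4] jaw 77.05 xax [-0.001 -0.001 -1.   ] F [-3.6  0.2 13.1] op 11.2 q6 [-0.34  0.43  1.97 -0.    0.74 -1.69]
```

Emit:
step_arm:
  rows:
    - [0,0,0.3,0,0,0,20]
    - [0,0,0.3,0,0,0,36]
    - [0,0,0.3,0,0,0,36]
    - [0,0,5,0,0,0,36]
    - [0,0,25,0,0,0,36]
    - [0,0,60,0,0,0,36]
    - [0,0,100,0,0,0,36]
    - [0,0,140,0,0,0,36]

```text
clock: 62.0
eef_pos: [496.9, -176.7, 169.9]
tcp_rot: [2.659, 1.57, -2.28]
contact_force: [0.5, -0.8, 0.7]
opening: 0.424
```

Emit:
step_arm:
  rows:
    - [-18,30,20,0,0,0,36]
    - [-40,75,20,0,0,0,36]
    - [-65,130,20,0,0,0,36]
    - [-90,185,20,0,0,0,36]
    - [-110,240,20,0,0,0,36]
    - [-125,295,20,0,0,0,36]
    - [-135,350,20,0,0,0,36]
    - [-140,400,20,0,0,0,36]

```text
clock: 63.0
eef_pos: [356.2, 225.1, 190.6]
tcp_rot: [-1.861, 1.57, -0.516]
contact_force: [0.4, -0.2, -0.1]
opening: 0.422
```

Emit:
step_arm:
  rows:
    - [-10,50,0,0,0,0,36]
    - [-25,105,0,0,0,0,36]
    - [-45,160,0,0,0,0,36]
    - [-65,210,0,0,0,0,36]
    - [-90,260,0,0,0,0,36]
    - [-115,310,0,0,0,0,36]
    - [-140,350,0,0,0,0,36]
    - [-150,365,0,0,0,0,36]

```text
clock: 64.0
eef_pos: [204.6, 592.0, 190.6]
tcp_rot: [-1.027, 1.571, 0.321]
contact_force: [1.1, -0.2, -0.6]
opening: 0.422
```

```bash
python3 - <<'E'
from h import *
st()
p,d=grab('top','t31'); cv2.imwrite('pics/f31.png',cv2.resize(p[100:300,230:490,::-1],None,fx=3,fy=3,interpolation=cv2.INTER_CUBIC))
cv2.imwrite('pics/k31.png',cv2.resize(p[195:245,415:475,::-1],None,fx=12,fy=12,interpolation=cv2.INTER_NEAREST))
hsv=cv2.cvtColor(p,cv2.COLOR_RGB2HSV);S,V=hsv[...,1],hsv[...,2]; X=cloud('top',d)
m=comp((V<60),box=(425,195,470,240)); k=m&(X[...,2]>88); print('bow',rect(m,96),k.sum(),rect(k,96),X[k][:,2].mean())
m=comp((V<60),box=(310,155,335,180)); k=m&(X[...,2]>124); print('knob',rect(k,131),k.sum())
p,d=grab('side','s31'); cv2.imwrite('pics/e31.png',cv2.resize(p[180:380,260:460,::-1],None,fx=3,fy=3,interpolation=cv2.INTER_CUBIC))
E
```

```text
t 64.0 pos [204.6 592.  190.6] jaw 77.2 xax [ 0.  0. -1.] F [ 1.1 -0.2 -0.6] op 36.0 q6 [ 1.24  0.36  1.64 -0.    1.15 -0.11]
bow (((496.51898193359375, -170.9540557861328), (19.196430206298828, 40.05106735229492), 78.09326171875), array([ 496.2907 , -170.91597], dtype=float32)) 86 (((497.9486999511719, -175.02972412109375), (11.853714942932129, 35.59032440185547), 76.2030029296875), array([ 497.43  , -175.2348], dtype=float32)) 94.41064639757569
knob (((605.6165771484375, 96.28038787841797), (21.12468719482422, 21.37025260925293), 88.35285949707031), array([606.26373 ,  96.328995], dtype=float32)) 92
```

View pics/f31.png

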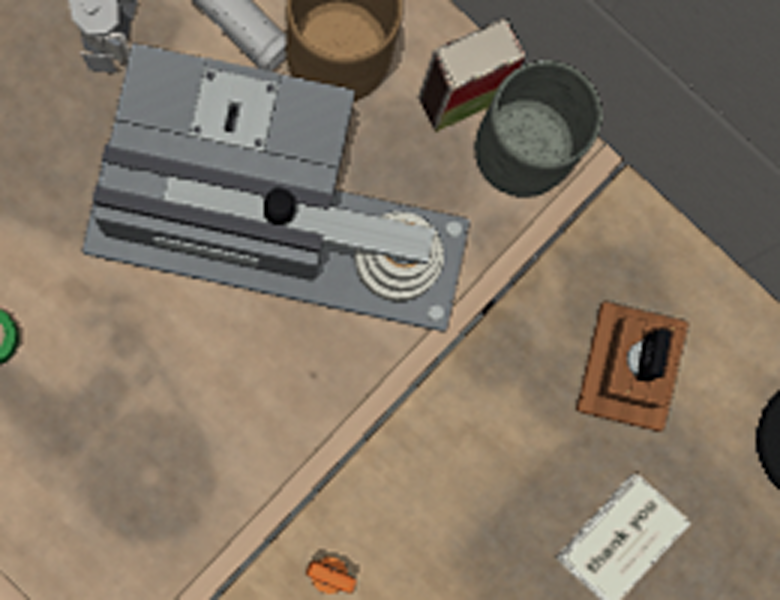

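View pics/k31.png

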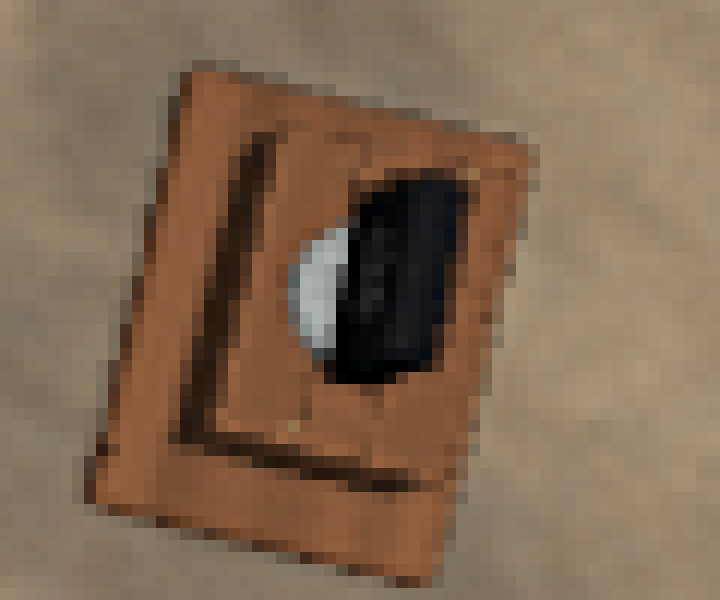

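View pics/e31.png

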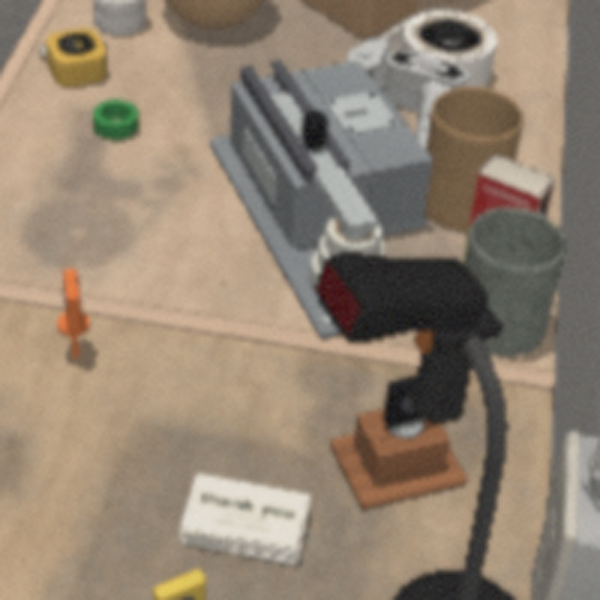

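```bash
python3 -c "
from h import *
print(order.sign_off())"
```

```text
the job is handed in; nothing more can be done
None
```

The job is done and handed in at about 64 s of the 208 s allowed; sign-off gave no verdict. The lock was opened and the keeper bar slid to its stop. The wide, mid and narrow rolls were put on the post in that order. The bar was then pushed shut to its stop, the key turned back to its stop, and the key returned to its rest.

**Last checks**
- **Rolls:** the top faces measured about 36, 56 and 76 mm, which is what a fully seated stack should give.
- **Bar:** the knob was within about 1 mm of where it started, with the bar lying across the post.
- **Lock:** I felt the stop when turning back (about 0.5 N m), and the key then came out with no force. I did not pull on the bar to test that it is locked.
- **Key:** it stands in the rest within about 1 mm of where it was at the start.
- **Bystanders:** the cup and cards looked unmoved in the last top view, and the tape measure in the last side view.

**What disagreed**
- **Finger height:** the fingertips really sat about 35 mm above the reported tool position, or 48 mm with the gripper fully open. The first grip on the knob therefore closed above it and missed, and the first grip on the key held only the top few millimetres of its bow. I worked with the measured height from then on.
- **Wide roll:** it was knocked about 39 mm aside during the run. I saw this and measured it again before picking it up.
- **Bar force:** pushing the bar to its open stop peaked at about 50 N on the wrist, applied through the gripping fingers rather than the gripper's body.

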